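Fetch the pressure gauge from behind the soap bottles and press it into its case

TASK

The water pressure gauge has been left on the supply tray, hemmed in by three white bottles. Stand all three bottles upright on the black drip mat, fetch the gauge and press it, dial up, fully home into its empty cutout in the open tool case, then put each bottle back upright on the tray in the same spot where it stood at the start. Knock no bottle over, and leave the carton and the measuring cup on the tray where they are.

Things in the scene. Friction and masses are not known exactly. Their poses are not given: they have to be found in the camera images.
- round_bottle: Round white plastic bottle, body 64 mm across and 140 mm high, sloping shoulder, grey screw cap 36 mm across and 26 mm high (from 170 to 196 mm above the underside); about 0.55 kg. Origin: centre of the underside; z up through the cap. Take it by the cap from above.
- oblong_bottle: Oblong white plastic bottle, body 50 mm (own x) by 76 mm (own y) and 135 mm high, a smaller shoulder 56 by 38 mm to 150 mm, grey screw cap 34 mm across on its middle (from 160 to 186 mm above the underside); about 0.5 kg. Origin: centre of the underside; z up. Take it by the cap from above.
- slim_bottle: Slim round white plastic bottle, body 52 mm across and 142 mm high, long conical shoulder, narrow tall grey cap 26 mm across (from 171 to 206 mm above the underside); about 0.4 kg. Origin: centre of the underside; z up. Take it by the cap from above.
- gauge: Steel water pressure gauge lying flat, white dial up: disc 50 mm across, 28 mm thick, foot bevelled 2.5 mm; a brass hose nut 26 mm across sticks out sideways to 48 mm from the disc's centre; 0.22 kg. Origin: centre of the disc's underside; x points out along the nut, z up. Take it across the disc, square to x, by its upper 10 mm. Bottles stand in front of it (robot's side) and on either side.
- cutout (a point): Centre of the floor of the gauge's cutout; x along its nut pocket, z up. Round pocket 54 mm across, nut pocket 32 mm wide ending 51 mm from the centre. The insert's top is 16 mm above this point, the round edge bevelled 3 mm. Sprung nubs at own +y and -y grip the disc: pushing it home takes 6 to 15 N. Home, the gauge's origin lies on this point, x along x, 12 mm of it above the insert.
- case: Fixed open tool case, 200 mm (own x) by 220 mm (own y), rim 45 mm high, black rigid insert (pocket floors light grey); its lid lies folded flat on the far side (+x, to 308 mm from the origin, 35 mm high). Pliers and a screwdriver, fixed, lie in their cutouts (up to 51 mm high) at own -y; the gauge's cutout at own +y is empty. Origin: centre of the base's underside.
- mat: Fixed black ribbed rubber drip mat, 300 mm (own x) by 160 mm (own y), 6 mm thick. Origin: centre of the underside. The bottles are parked on it.
- tray: Fixed grey plastic supply tray, 240 mm (own x) by 250 mm (own y), floor 4 mm thick, rim 18 mm high. Origin: centre of the underside. Bottles, gauge, carton and cup stand in it.
- carton: Small cardboard carton, 36 mm (own x) by 95 mm (own y), 50 mm high, at the back of the tray; stays where it is. Origin: centre of the underside.
- cup: White plastic measuring cup, 52 mm across the rim, 45 mm high, at the back of the tray; stays where it is. Origin: centre of the underside.
Mind the look-alikes: they are no part of the job. What is shaped like the round_bottle but orange is not meant.

How it is judged:
By the outcome, as a careful person would: the job done as asked, in the order asked, and still so for the second after the job is handed in, with the robot touching nothing.
It also fails if it takes over 120 s, if anything falls off the work surface, if the arm or the gripper's body presses on something with over 40 N, if the wrist force passes 120 N, or if a joint passes its speed limit or range.

ROBOT

A 6-joint arm with a two-finger parallel gripper is mounted at the origin on the work surface. World frame = base frame: x ahead of the robot, y to its left, z up, the work surface at z = 0. Lengths are in m, angles in degrees, forces in N, time in s.
With the tool pointing down it reaches from about 0.4 to 0.825 m from the base axis. Payload 7 kg.
Tool frame: the origin (TCP) lies on the centre line of the jaws, within the pads' length; the fingertips stand r.nose_length ahead of it and the grasp point (between the pads) lies 2 mm behind it (r.nose_length is the distance from the TCP to the fingertips, in m); z points along the fingers, y is the direction in which the jaws open and shut (so a half turn about z gives the same grasp; the last joint's range is limited). The gripper opens to 88 mm and grips with 3 to 60 N. Pads are 19 mm wide; open, the fingers measure 130 mm over their backs; the gripper's body (78 mm by 193 mm) begins 47 mm behind the grasp point.
Start: joints at [87.153, 20.546, 0.682, 0, -70.136, -16.507], TCP at [0.224, 0.637, 0.244] pointing down, gripper open.
Joint ranges: [-176.03, 176.03], [-82.01, 121.73], [-58.28, 71.71], [-173.87, 95.51], [-174.79, -0.11], [-173.66, 173.66]. Speed limits (degrees/s): [136.94, 136.94, 172.46, 180, 180, 180].

INTERFACE

Orientations are given as [roll, pitch, yaw] about the fixed x, y, z axes, in that order (R = Rz(yaw) Ry(pitch) Rx(roll)).
In Python, from plant import r gives the robot as it stands.
- The arm moves only by the tool apply_moves, never from a script. Its argument "targets" is a list of rows, each a list of 3 entries, a list of its own where there are three numbers: the shift along the tool's x, y, z scaled (see below), then the turn, a rotation vector about the tool's x, y, z scaled (see below), then the finger opening in mm, from 0 to 87.6. A call has 1 to 5 rows; each row shifts and turns the pose as measured when the row begins, along the tool's axes as they then stand; what a row does not reach is not made up. The controller multiplies each number of a shift by 0.04 m and each number of a turn by 8 degrees. A row lasts 1/10 s, in which the tool goes at most 50 mm and 8.59 degrees, less where a joint would pass 70% of its speed; a pose out of reach is approached as far as the arm can. A call with a number of a shift or a turn outside -1 to 1 is refused whole. A call with a gripper value outside its range is refused whole. The fingers move at their own pace and stop on an object; "squeeze" is the grip in N (left out, the last holds). Time passes only in rows, so rows that do not move let the fingers close. It gives the time, the measured TCP pose, the force and the opening at its end, in the units of the state.
- r.get_state(): the state, without advancing time (a new reading comes with each control period).
- r.capture(name): name is "scene" or "top" or "wrist"; returns a dict with "img" (384x512x3 uint8, blue, green, red), "z_map" (384x512 float32, m along the optical axis (not along the pixel's ray), 0 where there is no reading), "fx", "fy", "cx", "cy" (pixels), "camera_from_world" (4x4, takes a point from world to camera coordinates); the wrist camera has in their place "mount" (4x4, takes a point from camera to tool coordinates, whose origin is the TCP and whose axes are the flange's). Camera axes: x right, y up, looking along -z (the intrinsics and any distortion apply to the point x, -y, -z); pixel columns grow to the right and rows downward; lengths in m; the calibration is good to about 2 mm. A picture is of the moment at which its call begins: read the wrist's pose just before it.
- r.close_job(): hands the job in, once; it reports no verdict.
The state is a dict: "time_s": time; "joints": joint angles; "qd": joint speeds; "joint_torque": joint torques, N m; "tcp_pos": TCP position; "eef_rot": TCP orientation; "contact_force": force on the tool from outside, world axes, zero at the start; "moment": the same for the moment, N m; "gripper_width": finger opening in m.
Only numpy, scipy, OpenCV 4.12 (cv2) and the standard library are available. Lean on these libraries where they do the work, as an engineer would, in place of code of your own. Each camera call takes 0.05 s, during which the arm holds its last target.

## Working session

There is one attempt and no reset: what is moved stays moved. The work goes in short steps, Python scripts to look and compute and a tool call to move; the robot and the scene stay as the last step left them, time stands still between calls to the robot, and variables do not carry over. Pictures are saved under pics/ and viewed, and the job is handed in when it is done.

Besides the shell and the picture viewer there is one more tool, called after "Call:" as a command line: name --argument value ..., lists and objects as JSON in quotes. apply_moves: Moves the arm, as the interface text tells. Its arguments: {"type":"object","properties":{"targets":{"type":"array","items":{"type":"array"}},"squeeze":{"type":"number"}},"required":["targets"]}

```bash
ls; mkdir -p pics
python3 - <<'E'
from plant import r
import cv2,numpy as np,pickle
s=r.get_state()
print(s, r.nose_length)
for n in ["scene","top","wrist"]:
    c=r.capture(n); pickle.dump(c,open(f"pics/{n}0.pkl","wb")); cv2.imwrite(f"pics/{n}0.png",c["img"])
    print(n,[c[k] for k in c if k not in("img","z_map")], list(c.keys()))
E
```

```text
pics
{'time_s': 0.0, 'joints': array([ 8.71531600e+01,  2.05913490e+01,  6.34534873e-01, -2.20193153e-02,
       -7.01369575e+01, -1.65079620e+01]), 'qd': array([-0.05092552, -0.01819306,  0.09567667, -0.06459768,  0.00356514,
        0.11216486]), 'joint_torque': array([-4.89119520e-04, -5.82713056e+01,  2.93052810e+01,  6.99779972e+00,
        6.86680040e-03, -1.43165621e-04]), 'tcp_pos': array([0.22355351, 0.6364101 , 0.24262346]), 'eef_rot': array([ 1.79904211e+02, -6.80151315e-03, -1.93622949e+01]), 'contact_force': array([-0.92492502, -0.8142666 ,  0.4843823 ]), 'moment': array([-0.02998162,  0.02006364, -0.02304225]), 'gripper_width': 0.08791952205627851} 0.017
scene [435.11086975338156, 435.11086975338156, 256.81714727923406, 192.31521707278065, array([[-0.52863093,  0.84876919,  0.01184088,  0.26717191],
       [-0.56816492, -0.36415975,  0.73795413,  0.26781418],
       [ 0.6306647 ,  0.38337781,  0.67474698, -1.52873054],
       [ 0.        ,  0.        ,  0.        ,  1.        ]])] ['img', 'z_map', 'fx', 'fy', 'cx', 'cy', 'camera_from_world']
top [422.42547989897423, 422.42547989897423, 250.14763717950746, 193.29527357395585, array([[ 0.02294251, -0.99972877, -0.00400252, -0.00183631],
       [ 0.99807223,  0.02267319,  0.0577732 , -0.51530458],
       [-0.05766678, -0.00532026,  0.99832171, -1.28626826],
       [ 0.        ,  0.        ,  0.        ,  1.        ]])] ['img', 'z_map', 'fx', 'fy', 'cx', 'cy', 'camera_from_world']
wrist [290.11565663690874, 290.11565663690874, 255.08877067946963, 195.6796886560563, array([[ 1.19626648e-05,  9.67394812e-01,  2.53273128e-01,
         6.70844083e-02],
       [ 9.99999915e-01, -1.15650504e-04,  3.94503098e-04,
         8.42079500e-04],
       [ 4.10931415e-04,  2.53273102e-01, -9.67394732e-01,
        -1.40058789e-01],
       [ 0.00000000e+00,  0.00000000e+00,  0.00000000e+00,
         1.00000000e+00]])] ['img', 'z_map', 'fx', 'fy', 'cx', 'cy', 'mount']
```

View pics/scene0.png

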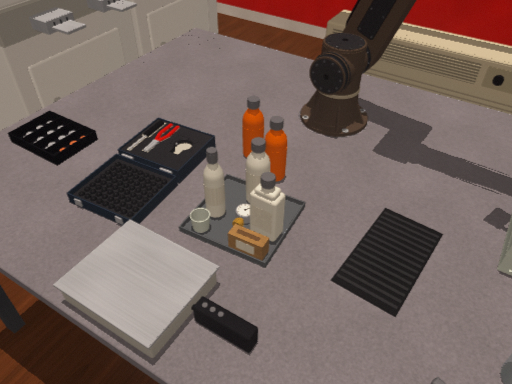

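View pics/top0.png

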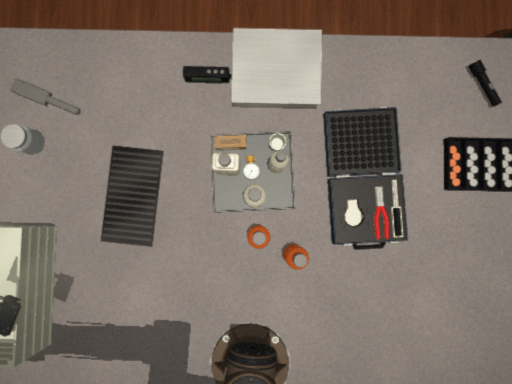

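View pics/wrist0.png

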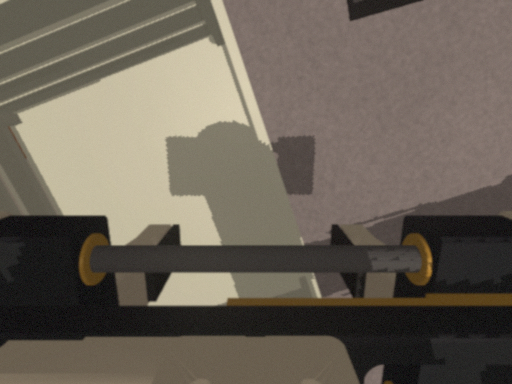

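```bash
cat > h.py <<'E'
import numpy as np,cv2,pickle
from scipy.spatial.transform import Rotation as R
def world(c):  # 4x4 cam->world
    return np.linalg.inv(c["camera_from_world"])
def wristpose(s,c):
    T=np.eye(4);T[:3,:3]=R.from_euler('xyz',s["eef_rot"],degrees=True).as_matrix();T[:3,3]=s["tcp_pos"];return T@c["mount"]
def ray(c,M,uv):
    uv=np.atleast_2d(uv).astype(float)
    d=np.c_[(uv[:,0]-c["cx"])/c["fx"],-(uv[:,1]-c["cy"])/c["fy"],-np.ones(len(uv))]
    return M[:3,3],d@M[:3,:3].T
def onplane(c,M,uv,z):
    o,d=ray(c,M,uv);return o+d*((z-o[2])/d[:,2])[:,None]
def cloud(c,M):
    h,w=c["z_map"].shape;u,v=np.meshgrid(np.arange(w),np.arange(h))
    o,d=ray(c,M,np.c_[u.ravel(),v.ravel()]);p=o+d*c["z_map"].ravel()[:,None]
    p[c["z_map"].ravel()==0]=np.nan
    return p.reshape(h,w,3)
def proj(c,M,p):
    q=(np.atleast_2d(p)-M[:3,3])@M[:3,:3]
    return np.c_[c["cx"]+c["fx"]*q[:,0]/-q[:,2],c["cy"]-c["fy"]*q[:,1]/-q[:,2]]
E
python3 - <<'E'
from h import *
c=pickle.load(open("pics/top0.pkl","rb"))
im=c["img"]
cv2.imwrite("pics/t_tray.png",cv2.resize(im[120:275,195:325],None,fx=5,fy=5,interpolation=cv2.INTER_CUBIC)[:600] if 0 else cv2.resize(im[122:222,200:310],None,fx=6,fy=6,interpolation=cv2.INTER_CUBIC))
cv2.imwrite("pics/t_case.png",cv2.resize(im[165:260,320:420],None,fx=6,fy=6,interpolation=cv2.INTER_CUBIC))
M=world(c);P=cloud(c,M)
z=P[...,2]
for n,(u,v) in dict(obl=(225,160),rnd=(255,195),slim=(279,158),gauge=(251,171),cut=(353,217),casebase=(345,190),mat=(132,195),table=(190,150),or1=(259,237),or2=(297,257),carton=(228,142),cup=(278,141)).items(): print(n,P[v,u].round(4))
E
```

```text
obl [0.593  0.0785 0.1887]
rnd [ 0.5003 -0.004   0.2002]
slim [ 0.5988 -0.0649  0.2088]
gauge [0.582  0.0088 0.0355]
cut [ 0.4495 -0.3052  0.0228]
casebase [ 0.5303 -0.2766  0.0384]
mat [0.5022 0.3774 0.0029]
table [ 0.6479  0.2019 -0.0012]
or1 [ 0.39   -0.017   0.1962]
or2 [ 0.3398 -0.1181  0.1943]
carton [0.6662 0.0799 0.0532]
cup [ 0.6809 -0.0731  0.0081]
```

View pics/t_tray.png

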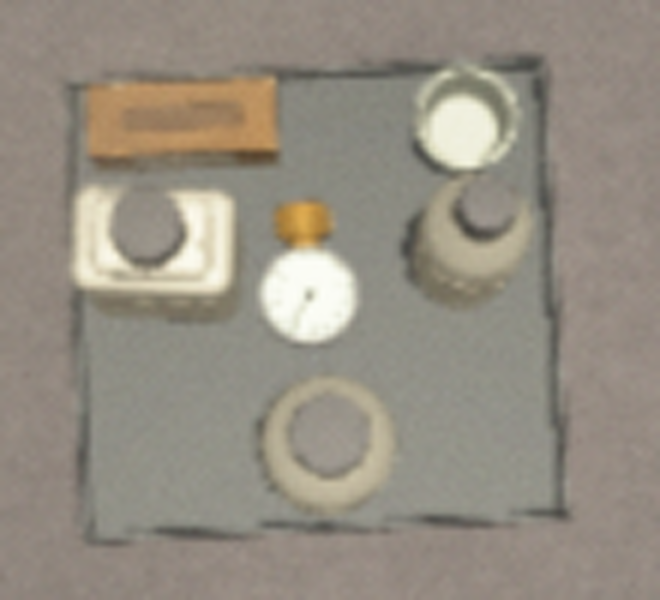

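View pics/t_case.png

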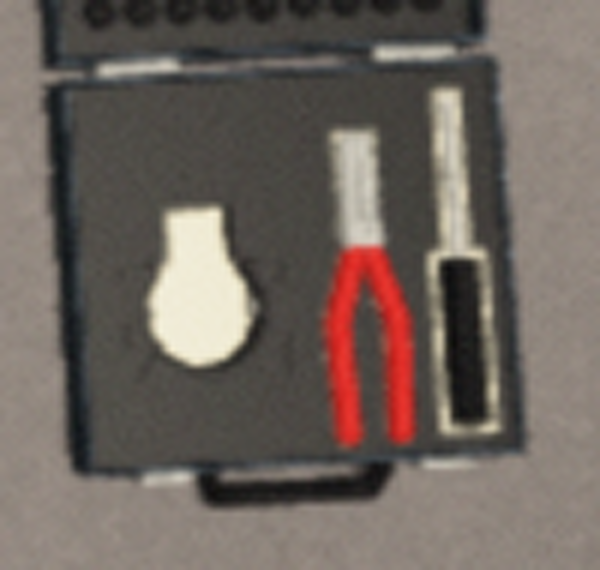

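Run:
```python
from h import *
for n in ["top","scene"]:
    c=pickle.load(open(f"pics/{n}0.pkl","rb"));M=world(c);P=cloud(c,M);print(n,"cam",M[:3,3].round(3))
    for nm,(x,y),zt in [("obl",(.593,.078),.190),("rnd",(.5,-.004),.2),("slim",(.599,-.065),.21)]:
        m=(np.hypot(P[...,0]-x,P[...,1]-y)<.03)&(P[...,2]>zt-.009)
        m=m.astype(np.uint8); k,_=cv2.findContours(m,cv2.RETR_EXTERNAL,cv2.CHAIN_APPROX_NONE)
        k=max(k,key=cv2.contourArea); 
        mm=np.nonzero(m); uv=np.array([[mm[1].mean(),mm[0].mean()]])
        print(nm,m.sum(),"depth-z med",np.median(P[...,2][m>0]).round(4),"plane",onplane(c,M,uv,zt)[0].round(4), "ext",np.nanmin(P[m>0],0).round(3),np.nanmax(P[m>0],0).round(3))
c=pickle.load(open("pics/top0.pkl","rb"));M=world(c)
hsv=cv2.cvtColor(c["img"],cv2.COLOR_BGR2HSV)
# gauge
x0,y0,x1,y1=238,150,266,184
sub=hsv[y0:y1,x0:x1]
w=((sub[...,2]>190)&(sub[...,1]<50)).astype(np.uint8)
k=max(cv2.findContours(w,0,1)[0],key=cv2.contourArea);(cx,cy),rr=cv2.minEnclosingCircle(k);mo=cv2.moments(w,True)
g=onplane(c,M,[[mo['m10']/mo['m00']+x0,mo['m01']/mo['m00']+y0]],.032)[0]
b=((sub[...,1]>130)&(sub[...,0]<25)).astype(np.uint8);mo=cv2.moments(b,True)
nb=onplane(c,M,[[mo['m10']/mo['m00']+x0,mo['m01']/mo['m00']+y0]],.022)[0]
print("gauge",g,"area r",np.sqrt(w.sum()/np.pi)*M[2,3]/c["fx"],"nut",nb,np.degrees(np.arctan2(nb[1]-g[1],nb[0]-g[0])),np.hypot(*(nb-g)[:2]))
# cutout
x0,y0,x1,y1=338,190,370,232
sub=hsv[y0:y1,x0:x1];w=((sub[...,2]>150)&(sub[...,1]<60)).astype(np.uint8)
dt=cv2.distanceTransform(cv2.copyMakeBorder(w,2,2,2,2,0),cv2.DIST_L2,5);i=np.unravel_index(dt.argmax(),dt.shape)
print("cut px",i[1]-2+x0,i[0]-2+y0,dt.max()*1.25/c["fx"],onplane(c,M,[[i[1]-2+x0,i[0]-2+y0]],.023))
# mat
d=((hsv[...,2]<45)).astype(np.uint8); d[:, :90]=0;d[:,175:]=0;d[:135]=0;d[255:]=0
d=cv2.morphologyEx(d,cv2.MORPH_CLOSE,np.ones((5,5)))
k=max(cv2.findContours(d,0,1)[0],key=cv2.contourArea);box=cv2.boxPoints(cv2.minAreaRect(k));print("mat",onplane(c,M,box,.006).round(3),onplane(c,M,[cv2.minAreaRect(k)[0]],.006))
```

```text
top cam [0.44  0.003 1.314]
obl 128 depth-z med 0.1901 plane [0.5948 0.0808 0.19  ] ext [0.579 0.065 0.182] [0.612 0.097 0.196]
rnd 144 depth-z med 0.1998 plane [ 0.5028 -0.0035  0.2   ] ext [ 0.485 -0.02   0.195] [0.519 0.012 0.208]
slim 78 depth-z med 0.2101 plane [ 0.6047 -0.0702  0.21  ] ext [ 0.593 -0.083  0.202] [ 0.617 -0.057  0.216]
scene cam [1.258 0.457 0.831]
obl 142 depth-z med 0.1875 plane [0.6033 0.087  0.19  ] ext [0.581 0.069 0.181] [0.614 0.101 0.192]
rnd 123 depth-z med 0.1976 plane [0.5112 0.0034 0.2   ] ext [ 0.485 -0.017  0.191] [0.524 0.017 0.202]
slim 80 depth-z med 0.2073 plane [ 0.6128 -0.0632  0.21  ] ext [ 0.595 -0.081  0.201] [ 0.622 -0.055  0.21 ]
gauge [0.58487808 0.01122473 0.032     ] area r 0.0248786244072584 nut [0.62162636 0.01339758 0.022     ] 3.383834852900786 0.036812463037694906
cut px 353 217 0.024838109 [[ 0.44950739 -0.30520495  0.023     ]]
mat [[0.448 0.496 0.006]
 [0.59  0.336 0.006]
 [0.52  0.275 0.006]
 [0.379 0.434 0.006]] [[0.48399065 0.38546835 0.006     ]]
```

```bash
cat > go.py <<'E'
import sys
from h import *
from plant import r
# usage: go.py x y z yaw [maxstep] : prints remaining shift per tool axes, in rows
a=list(map(float,sys.argv[1:5])); ms=float(sys.argv[5]) if len(sys.argv)>5 else 1.0
s=r.get_state();p=s["tcp_pos"].copy();Rm=R.from_euler('xyz',s["eef_rot"],degrees=True)
tgt=R.from_euler('xyz',[180,0,a[3]],degrees=True)
print("t %.2f"%s["time_s"],"pos",p.round(4),"rot",s["eef_rot"].round(2),"F",s["contact_force"].round(1),"w",round(s["gripper_width"]*1000,1))
d=np.array(a[:3])-p; rv=(Rm.inv()*tgt).as_rotvec(degrees=True)
n=int(max(np.ceil(np.linalg.norm(d)/.04/ms-1e-2),np.ceil(np.linalg.norm(rv)/8-.05),1))
for i in range(n):
    sh=Rm.inv().apply(d/n)/.04; print((np.round(sh,2)).tolist(),np.round(rv/n/8,2).tolist()); Rm=Rm*R.from_rotvec(rv/n,degrees=True)
E
python3 go.py .595 .081 .25 0
python3 - <<'E'
from h import *
c=pickle.load(open("pics/top0.pkl","rb"));M=world(c)
q=onplane(c,M,[(112,147),(162,150),(152,245),(102,241)],.006);print(q.round(3),q.mean(0))
q=onplane(c,M,[(330,180),(402,175),(407,241),(333,244)],.045);print(q.round(3),q.mean(0))
E
```

```text
t 0.15 pos [0.2236 0.6365 0.2429] rot [ 1.7993e+02 -1.0000e-02 -1.9360e+01] F [0.3 0.1 1. ] w 87.8
[0.79, 0.59, -0.01] [0.0, 0.0, -0.14]
[0.77, 0.61, -0.01] [0.0, 0.0, -0.14]
[0.76, 0.62, -0.01] [0.0, 0.0, -0.14]
[0.75, 0.64, -0.01] [0.0, 0.0, -0.14]
[0.74, 0.65, -0.01] [0.0, 0.0, -0.14]
[0.72, 0.66, -0.01] [0.0, 0.0, -0.14]
[0.71, 0.68, -0.01] [0.0, 0.0, -0.14]
[0.7, 0.69, -0.01] [0.0, 0.0, -0.14]
[0.68, 0.71, -0.01] [0.0, 0.0, -0.14]
[0.67, 0.72, -0.01] [0.0, 0.0, -0.14]
[0.65, 0.73, -0.01] [0.0, 0.0, -0.14]
[0.64, 0.75, -0.01] [0.0, 0.0, -0.14]
[0.62, 0.76, -0.01] [0.0, 0.0, -0.14]
[0.61, 0.77, -0.01] [0.0, 0.0, -0.14]
[0.59, 0.78, -0.01] [0.0, 0.0, -0.14]
[0.58, 0.79, -0.01] [0.0, 0.0, -0.14]
[0.56, 0.81, -0.01] [0.0, 0.0, -0.14]
[[0.651 0.445 0.006]
 [0.645 0.288 0.006]
 [0.349 0.309 0.006]
 [0.358 0.464 0.006]] [0.50071597 0.37638203 0.006     ]
[[ 0.559 -0.23   0.045]
 [ 0.579 -0.446  0.045]
 [ 0.382 -0.462  0.045]
 [ 0.367 -0.241  0.045]] [ 0.47177057 -0.34465227  0.045     ]
```

Call:
apply_moves --targets '[[[0.79, 0.59, 0], [0, 0, -0.14], 87], [[0.77, 0.61, 0], [0, 0, -0.14], 87], [[0.76, 0.62, 0], [0, 0, -0.14], 87], [[0.75, 0.64, 0], [0, 0, -0.14], 87], [[0.74, 0.65, 0], [0, 0, -0.14], 87]]' --squeeze 45

```text
time_s: 0.65
tcp_pos: [0.3331, 0.4704, 0.2396]
eef_rot: [179.7, 0.0, -13.2]
contact_force: [1.0, -0.8, 1.0]
gripper_width: 0.0869
```

Call:
apply_moves --targets '[[[0.73, 0.66, 0], [0, 0, -0.15], 87], [[0.72, 0.67, 0], [0, 0, -0.15], 87], [[0.7, 0.68, 0], [0, 0, -0.15], 87], [[0.69, 0.7, 0], [0, 0, -0.15], 87], [[0.68, 0.71, 0], [0, 0, -0.15], 87]]'

```text
time_s: 1.15
tcp_pos: [0.4487, 0.302, 0.24]
eef_rot: [179.7, 0.1, -6.9]
contact_force: [1.9, -0.0, -0.3]
gripper_width: 0.0868
```

```bash
python3 go.py .595 .081 .25 0
```

```text
t 1.15 pos [0.4487 0.302  0.24  ] rot [ 1.7965e+02  7.0000e-02 -6.8800e+00] F [ 1.9 -0.  -0.3] w 86.8
[0.61, 0.72, -0.03] [0.01, 0.0, -0.12]
[0.6, 0.73, -0.03] [0.01, 0.0, -0.12]
[0.59, 0.74, -0.03] [0.01, 0.0, -0.12]
[0.58, 0.75, -0.03] [0.01, 0.0, -0.12]
[0.56, 0.76, -0.03] [0.01, 0.0, -0.12]
[0.55, 0.77, -0.03] [0.01, 0.0, -0.12]
[0.54, 0.78, -0.04] [0.01, 0.0, -0.12]
```

Call:
apply_moves --targets '[[[0.61, 0.72, -0.04], [0, 0, -0.12], 87], [[0.6, 0.73, -0.04], [0, 0, -0.12], 87], [[0.59, 0.74, -0.04], [0, 0, -0.12], 87], [[0.58, 0.75, -0.04], [0, 0, -0.12], 87], [[0.57, 0.76, -0.04], [0, 0, -0.12], 87]]'

```text
time_s: 1.65
tcp_pos: [0.5564, 0.1367, 0.2485]
eef_rot: [179.6, 0.2, -1.8]
contact_force: [0.1, 1.5, 0.9]
gripper_width: 0.0871
```

```bash
python3 go.py .595 .081 .25 0
python3 - <<'E'
from h import *
from plant import r
s=r.get_state();c=r.capture("wrist");cv2.imwrite("pics/w1.png",c["img"]);pickle.dump((s,c),open("pics/w1.pkl","wb"))
M=wristpose(s,c);P=cloud(c,M)
for nm,(x,y),zt in [("obl",(.593,.078),.190),("rnd",(.5,-.004),.2),("slim",(.599,-.065),.21)]:
    m=(np.hypot(P[...,0]-x,P[...,1]-y)<.03)&(np.abs(P[...,2]-zt)<.004)
    if m.sum(): print(nm,m.sum(),np.median(P[m],0).round(4),P[m].min(0).round(4),P[m].max(0).round(4))
E
```

```text
t 1.65 pos [0.5564 0.1367 0.2485] rot [ 1.7965e+02  1.6000e-01 -1.8500e+00] F [0.1 1.5 0.9] w 87.1
[0.5, 0.68, -0.02] [0.02, 0.01, -0.12]
[0.49, 0.69, -0.02] [0.02, 0.01, -0.12]
obl 1810 [0.5949 0.0823 0.1888] [0.578  0.0654 0.186 ] [0.6108 0.0984 0.1914]
```

View pics/w1.png

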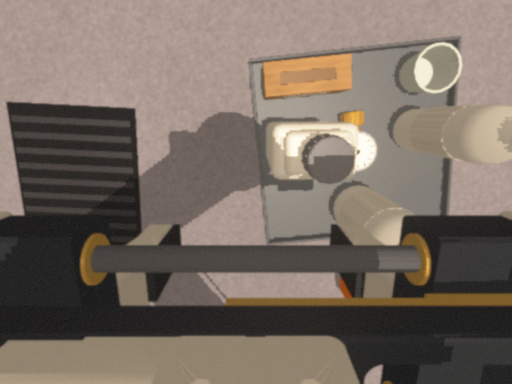

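Call:
apply_moves --targets '[[[0.5, 0.68, -0.02], [0.02, 0, -0.12], 87], [[0.48, 0.69, 0.0], [0.02, 0, -0.12], 87], [[0, 0, 0], [0, 0, 0], 87]]'

```text
time_s: 2.0
tcp_pos: [0.5982, 0.0732, 0.2488]
eef_rot: [179.9, 0.2, -0.0]
contact_force: [-1.0, 0.8, -0.6]
gripper_width: 0.0866
```

```bash
python3 go.py .595 .0815 .183 0 .6
```

```text
t 2.00 pos [0.5982 0.0732 0.2488] rot [ 1.7987e+02  2.2000e-01 -2.0000e-02] F [-1.   0.8 -0.6] w 86.6
[-0.02, -0.07, 0.55] [0.01, 0.01, -0.0]
[-0.03, -0.07, 0.55] [0.01, 0.01, -0.0]
[-0.03, -0.07, 0.55] [0.01, 0.01, -0.0]
```

Call:
apply_moves --targets '[[[-0.05, -0.15, 0.4], [0, 0, 0], 87], [[-0.03, -0.05, 0.5], [0, 0, 0], 87], [[0, 0, 0.4], [0, 0, 0], 87], [[0, 0, 0], [0, 0, 0], 87]]'

```text
time_s: 2.4
tcp_pos: [0.5945, 0.0802, 0.1946]
eef_rot: [179.9, 0.3, -0.3]
contact_force: [0.5, -0.7, -0.1]
gripper_width: 0.0873
```

```bash
python3 go.py .595 .0815 .183 0 .6
```

```text
t 2.40 pos [0.5945 0.0802 0.1946] rot [179.88   0.26  -0.26] F [ 0.5 -0.7 -0.1] w 87.3
[0.01, -0.03, 0.29] [0.02, 0.03, -0.03]
```

Call:
apply_moves --targets '[[[0.01, -0.03, 0.3], [0, 0.03, -0.03], 60], [[0, 0, 0], [0, 0, 0], 30], [[0, 0, 0], [0, 0, 0], 25], [[0, 0, 0], [0, 0, 0], 20], [[0, 0, 0], [0, 0, 0], 20]]'

```text
time_s: 2.9
tcp_pos: [0.5958, 0.0826, 0.186]
eef_rot: [179.9, -0.1, 0.1]
contact_force: [-0.2, -0.5, -0.0]
gripper_width: 0.0522
```

```bash
python3 go.py .595 .0815 .183 0 .6
```

```text
t 2.90 pos [0.5958 0.0826 0.186 ] rot [ 1.7989e+02 -1.4000e-01  6.0000e-02] F [-0.2 -0.5 -0. ] w 52.2
[-0.02, 0.03, 0.07] [0.01, -0.02, 0.01]
```

Call:
apply_moves --targets '[[[0, 0, 0.05], [0, 0, 0], 20], [[0, 0, 0], [0, 0, 0], 20], [[0, 0, 0], [0, 0, 0], 20], [[0, 0, 0], [0, 0, 0], 20]]'

```text
time_s: 3.3
tcp_pos: [0.5963, 0.0825, 0.1852]
eef_rot: [179.9, -0.2, 0.0]
contact_force: [0.7, -0.7, -0.4]
gripper_width: 0.0333
```

```bash
python3 go.py .6 .372 .26 0
```

```text
t 3.30 pos [0.5963 0.0825 0.1852] rot [ 1.7992e+02 -2.4000e-01  4.0000e-02] F [ 0.7 -0.7 -0.4] w 33.3
[0.01, -0.9, -0.23] [0.0, -0.0, 0.0]
[0.01, -0.9, -0.23] [0.0, -0.0, 0.0]
[0.01, -0.9, -0.23] [0.0, -0.0, 0.0]
[0.01, -0.9, -0.23] [0.0, -0.0, 0.0]
[0.01, -0.9, -0.23] [0.0, -0.0, 0.0]
[0.01, -0.9, -0.23] [0.0, -0.0, 0.0]
[0.01, -0.9, -0.23] [0.0, -0.0, 0.0]
[0.01, -0.9, -0.23] [0.0, -0.0, 0.0]
```

Call:
apply_moves --targets '[[[0, 0, -0.3], [0, 0, 0], 20], [[0, 0, -0.6], [0, 0, 0], 20], [[0, -0.2, -0.6], [0, 0, 0], 20], [[0, -0.5, -0.3], [0, 0, 0], 20], [[0, -0.7, 0], [0, 0, 0], 20]]'

```text
time_s: 3.8
tcp_pos: [0.5922, 0.1363, 0.2571]
eef_rot: [179.8, 0.4, -0.3]
contact_force: [-0.1, -0.3, -6.9]
gripper_width: 0.0334
```

```bash
python3 go.py .6 .372 .26 0 .8 |head -3
```

```text
t 3.80 pos [0.5922 0.1363 0.2571] rot [179.78   0.43  -0.28] F [-0.1 -0.3 -6.9] w 33.4
[0.02, -0.74, -0.01] [0.0, 0.01, -0.0]
[0.02, -0.74, -0.01] [0.0, 0.01, -0.0]
```

Holding (-6.9 N load). Continue.

Call:
apply_moves --targets '[[[0.05, -0.8, 0], [0, 0.02, 0], 20], [[0.05, -0.8, 0], [0, 0.02, 0], 20], [[0.05, -0.8, 0], [0, 0, 0], 20], [[0.05, -0.8, 0], [0, 0, 0], 20], [[0.05, -0.8, 0], [0, 0, 0], 20]]'

```text
time_s: 4.3
tcp_pos: [0.5998, 0.3004, 0.2567]
eef_rot: [179.7, 0.5, -0.5]
contact_force: [-0.0, -0.9, -6.9]
gripper_width: 0.033
```

```bash
python3 go.py .6 .372 .26 0 .8 |head -3
```

```text
t 4.30 pos [0.5998 0.3004 0.2567] rot [179.72   0.48  -0.47] F [-0.  -0.9 -6.9] w 33.0
[-0.0, -0.6, -0.03] [0.01, 0.02, -0.02]
[-0.0, -0.6, -0.03] [0.01, 0.02, -0.02]
```

Call:
apply_moves --targets '[[[0, -0.6, 0], [0, 0.03, -0.02], 20], [[0, -0.45, 0.2], [0, 0.03, -0.02], 20], [[0, -0.2, 0.5], [0, 0, 0], 20], [[0, 0, 0.5], [0, 0, 0], 20], [[0, 0, 0.2], [0, 0, 0], 20]]'

```text
time_s: 4.8
tcp_pos: [0.5981, 0.357, 0.1964]
eef_rot: [179.7, 0.1, 0.1]
contact_force: [-0.9, 0.1, -6.6]
gripper_width: 0.033
```

```bash
python3 go.py .6 .372 .188 0 .4
```

```text
t 4.80 pos [0.5981 0.357  0.1964] rot [1.7968e+02 1.3000e-01 8.0000e-02] F [-0.9  0.1 -6.6] w 33.0
[0.02, -0.19, 0.1] [0.02, 0.01, 0.01]
[0.02, -0.19, 0.1] [0.02, 0.01, 0.01]
```

Call:
apply_moves --targets '[[[0, -0.25, 0.0], [0.02, 0, 0], 20], [[0, 0, 0.15], [0.02, 0, 0], 20], [[0, 0, 0], [0, 0, 0], 20]]'

```text
time_s: 5.1
tcp_pos: [0.5976, 0.3667, 0.1889]
eef_rot: [179.9, 0.3, 0.0]
contact_force: [-1.0, -0.5, -6.3]
gripper_width: 0.0332
```

```bash
python3 go.py .6 .372 .187 0 .4
```

```text
t 5.10 pos [0.5976 0.3667 0.1889] rot [1.7989e+02 2.6000e-01 4.0000e-02] F [-1.  -0.5 -6.3] w 33.2
[0.06, -0.13, 0.05] [0.01, 0.03, 0.0]
```

Call:
apply_moves --targets '[[[0, 0, 0.1], [0, 0.03, 0], 20], [[0, 0, 0.03], [0, 0, 0], 20]]'

```text
time_s: 5.3
tcp_pos: [0.5998, 0.3673, 0.1873]
eef_rot: [-179.9, -0.3, 0.1]
contact_force: [-0.3, 1.2, -5.8]
gripper_width: 0.0332
```

Call:
apply_moves --targets '[[[0, 0, 0.06], [0, 0, 0], 20], [[0, 0, 0.03], [0, 0, 0], 20]]'

```text
time_s: 5.5
tcp_pos: [0.6011, 0.3674, 0.1873]
eef_rot: [-179.8, -0.6, 0.1]
contact_force: [-2.0, -0.1, -0.6]
gripper_width: 0.0328
```

Call:
apply_moves --targets '[[[0, 0, 0], [0, 0, 0], 87], [[0, 0, 0], [0, 0, 0], 87], [[0, 0, -0.3], [0, 0, 0], 87], [[0, 0, -0.7], [0, 0.04, 0], 87], [[0, 0.3, -0.7], [0, 0.03, 0], 87]]'

```text
time_s: 6.0
tcp_pos: [0.5999, 0.3553, 0.2556]
eef_rot: [-180.0, -1.0, 0.1]
contact_force: [-0.5, 0.9, 0.3]
gripper_width: 0.0675
```

```bash
python3 go.py .503 -.003 .25 0
```

```text
t 6.00 pos [0.5999 0.3553 0.2556] rot [-1.7996e+02 -1.0200e+00  1.0000e-01] F [-0.5  0.9  0.3] w 67.5
[-0.24, 0.9, 0.01] [-0.0, -0.01, 0.0]
[-0.24, 0.9, 0.01] [-0.0, -0.01, 0.0]
[-0.24, 0.9, 0.01] [-0.0, -0.01, 0.0]
[-0.24, 0.9, 0.01] [-0.0, -0.01, 0.0]
[-0.24, 0.9, 0.01] [-0.0, -0.01, 0.0]
[-0.24, 0.9, 0.01] [-0.0, -0.01, 0.0]
[-0.24, 0.9, 0.01] [-0.0, -0.01, 0.0]
[-0.24, 0.9, 0.01] [-0.0, -0.01, 0.0]
[-0.24, 0.9, 0.01] [-0.0, -0.01, 0.0]
[-0.24, 0.9, 0.01] [-0.0, -0.01, 0.0]
```

Call:
apply_moves --targets '[[[-0.24, 0.9, 0], [0, -0.04, 0], 87], [[-0.24, 0.9, 0], [0, -0.04, 0], 87], [[-0.24, 0.9, 0], [0, -0.04, 0], 87], [[-0.24, 0.9, 0], [0, 0, 0], 87], [[-0.24, 0.9, 0], [0, 0, 0], 87]]'

```text
time_s: 6.5
tcp_pos: [0.555, 0.1747, 0.2646]
eef_rot: [-179.5, -0.8, 0.4]
contact_force: [0.3, 0.3, -0.2]
gripper_width: 0.0869
```

```bash
python3 go.py .503 -.003 .25 0
python3 - <<'E'
from h import *
from plant import r
c=r.capture("scene");cv2.imwrite("pics/s2.png",c["img"])
E
```

```text
t 6.50 pos [0.555  0.1747 0.2646] rot [-179.52   -0.81    0.42] F [ 0.3  0.3 -0.2] w 86.9
[-0.27, 0.89, 0.06] [-0.01, -0.02, 0.01]
[-0.27, 0.89, 0.06] [-0.01, -0.02, 0.01]
[-0.26, 0.89, 0.07] [-0.01, -0.02, 0.01]
[-0.26, 0.89, 0.07] [-0.01, -0.02, 0.01]
[-0.26, 0.89, 0.07] [-0.01, -0.02, 0.01]
```

View pics/s2.png

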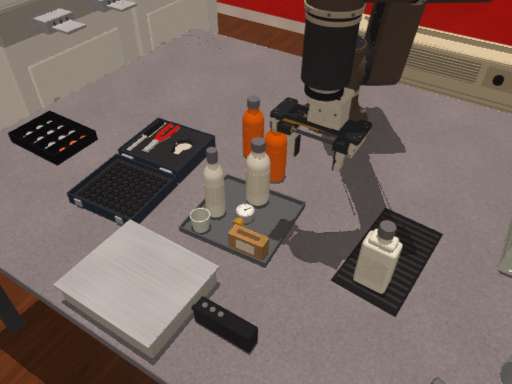

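Call:
apply_moves --targets '[[[-0.27, 0.89, 0.06], [-0.02, -0.03, 0.02], 87], [[-0.27, 0.89, 0.06], [-0.02, -0.03, 0.02], 87], [[-0.26, 0.85, 0.07], [-0.02, -0.03, 0], 87], [[-0.25, 0.7, 0.07], [0, -0.03, 0], 87], [[0, 0, 0], [0, 0, 0], 87]]'

```text
time_s: 7.05
tcp_pos: [0.5111, 0.0314, 0.2603]
eef_rot: [-179.8, -0.3, -0.0]
contact_force: [0.4, 0.3, 0.2]
gripper_width: 0.0871
```

```bash
cat > look.py <<'E'
from h import *
from plant import r
import sys
s=r.get_state();c=r.capture("wrist");n=sys.argv[1];cv2.imwrite(f"pics/{n}.png",c["img"]);pickle.dump((s,c),open(f"pics/{n}.pkl","wb"))
x,y,zt=map(float,sys.argv[2:5])
M=wristpose(s,c);P=cloud(c,M)
m=(np.hypot(P[...,0]-x,P[...,1]-y)<.03)&(np.abs(P[...,2]-zt)<.005)
if m.sum(): print(m.sum(),np.median(P[m],0).round(4),P[m].min(0).round(4),P[m].max(0).round(4))
E
python3 go.py .503 -.0035 .191 0;python3 look.py w3 .503 -.003 .2
```

```text
t 7.05 pos [0.5111 0.0314 0.2603] rot [-1.7984e+02 -3.2000e-01 -3.0000e-02] F [0.4 0.3 0.2] w 87.1
[-0.11, 0.44, 0.86] [-0.01, -0.02, -0.0]
[-0.1, 0.44, 0.87] [-0.01, -0.02, -0.0]
1646 [ 0.5035 -0.0022  0.1988] [ 0.4874 -0.0201  0.195 ] [0.5196 0.0149 0.2007]
```

View pics/w3.png

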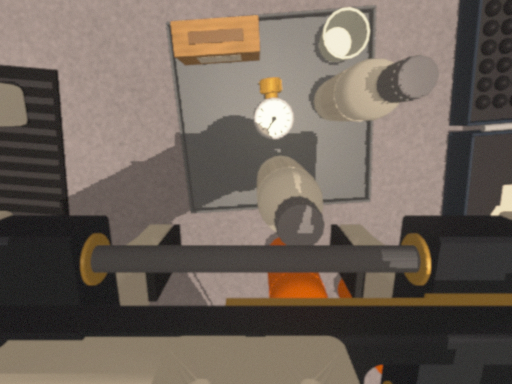

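Call:
apply_moves --targets '[[[-0.1, 0.5, 0.1], [0, -0.03, 0], 87], [[-0.08, 0.4, 0.2], [0, -0.02, 0], 87], [[0, 0, 0.5], [0, 0, 0], 87], [[0, 0, 0], [0, 0, 0], 87]]'

```text
time_s: 7.5
tcp_pos: [0.5073, -0.0031, 0.2304]
eef_rot: [-179.7, -0.3, 0.0]
contact_force: [1.1, 0.0, -0.1]
gripper_width: 0.0871
```

```bash
python3 go.py .5035 -.0025 .192 0 .6
```

```text
t 7.50 pos [ 0.5073 -0.0031  0.2304] rot [-1.7971e+02 -3.3000e-01  5.0000e-02] F [ 1.1  0.  -0.1] w 87.1
[-0.05, -0.01, 0.48] [-0.02, -0.02, 0.0]
[-0.05, -0.01, 0.48] [-0.02, -0.02, 0.0]
```

Call:
apply_moves --targets '[[[-0.06, -0.01, 0.5], [-0.03, -0.03, 0], 87], [[-0.05, 0, 0.5], [0, -0.02, 0], 65], [[0, 0, 0.05], [0, 0, 0], 25], [[0, 0, 0], [0, 0, 0], 20], [[0, 0, 0], [0, 0, 0], 20]]'

```text
time_s: 8.0
tcp_pos: [0.5066, -0.001, 0.1913]
eef_rot: [-180.0, -0.2, 0.2]
contact_force: [-0.4, 0.7, 0.6]
gripper_width: 0.0605
```

```bash
python3 go.py .5035 -.0025 .191 0 .6
```

```text
t 8.00 pos [ 0.5066 -0.001   0.1913] rot [-1.7999e+02 -1.7000e-01  2.1000e-01] F [-0.4  0.7  0.6] w 60.5
[-0.08, 0.04, 0.01] [-0.0, -0.02, 0.03]
```

Call:
apply_moves --targets '[[[-0.08, 0.04, 0], [0, -0.02, 0], 20], [[0, 0, 0], [0, 0, 0], 20], [[0, 0, 0], [0, 0, 0], 20], [[0, 0, 0], [0, 0, 0], 20], [[0, 0, 0], [0, 0, 0], 20]]'

```text
time_s: 8.5
tcp_pos: [0.5043, -0.0022, 0.1938]
eef_rot: [-179.9, -0.2, 0.2]
contact_force: [-0.2, -1.1, -2.1]
gripper_width: 0.035
```

```bash
python3 go.py .5 .374 .26 0 .8|head -4
```

```text
t 8.50 pos [ 0.5043 -0.0022  0.1938] rot [-179.92   -0.21    0.23] F [-0.2 -1.1 -2.1] w 35.0
[-0.01, -0.78, -0.14] [-0.0, -0.0, 0.0]
[-0.01, -0.78, -0.14] [-0.0, -0.0, 0.0]
[-0.01, -0.78, -0.14] [-0.0, -0.0, 0.0]
```

Call:
apply_moves --targets '[[[0, 0, -0.3], [0, 0, 0], 20], [[0, 0, -0.6], [0, 0, 0], 20], [[0, -0.2, -0.6], [0, 0, 0], 20], [[0, -0.5, -0.4], [0, 0, 0], 20], [[0, -0.7, 0], [0, 0, 0], 20]]'

```text
time_s: 9.0
tcp_pos: [0.5003, 0.0519, 0.2716]
eef_rot: [180.0, 0.4, -0.1]
contact_force: [1.3, 1.3, -6.1]
gripper_width: 0.0352
```

Call:
apply_moves --targets '[[[0, -0.8, 0], [0, 0, 0], 20], [[0, -0.8, 0], [0, 0, 0], 20], [[0, -0.8, 0], [0, 0, 0], 20], [[0, -0.8, 0], [0, 0, 0], 20], [[0, -0.8, 0], [0, 0, 0], 20]]'

```text
time_s: 9.5
tcp_pos: [0.4977, 0.2161, 0.2736]
eef_rot: [180.0, 0.6, -0.3]
contact_force: [0.5, -1.0, -6.4]
gripper_width: 0.0349
```

```bash
python3 go.py .5 .374 .25 0 .8
```

```text
t 9.50 pos [0.4977 0.2161 0.2736] rot [179.97   0.55  -0.27] F [ 0.5 -1.  -6.4] w 34.9
[0.01, -0.79, 0.12] [0.0, 0.01, -0.01]
[0.01, -0.79, 0.12] [0.0, 0.01, -0.01]
[0.01, -0.79, 0.12] [0.0, 0.01, -0.01]
[0.01, -0.79, 0.12] [0.0, 0.01, -0.01]
[0.01, -0.79, 0.12] [0.0, 0.01, -0.01]
```

Call:
apply_moves --targets '[[[0, -0.8, 0], [0, 0.02, 0], 20], [[0, -0.8, 0], [0, 0.02, 0], 20], [[0, -0.8, 0.1], [0, 0.02, -0.02], 20], [[0, -0.7, 0.2], [0, 0, 0], 20], [[0, -0.3, 0.4], [0, 0, 0], 20]]'

```text
time_s: 10.0
tcp_pos: [0.496, 0.3597, 0.2468]
eef_rot: [180.0, 0.2, -0.0]
contact_force: [0.3, 0.4, -6.3]
gripper_width: 0.0348
```

Call:
apply_moves --targets '[[[0, 0, 0.5], [0, 0, 0], 20], [[0, 0, 0.4], [0, 0, 0], 20], [[0, 0, 0.1], [0, 0, 0], 20]]'

```text
time_s: 10.3
tcp_pos: [0.4934, 0.3601, 0.2016]
eef_rot: [179.7, 0.5, 0.1]
contact_force: [-0.4, -0.3, -4.9]
gripper_width: 0.0349
```

```bash
python3 go.py .5 .374 .195 0 .4
```

```text
t 10.30 pos [0.4934 0.3601 0.2016] rot [1.7969e+02 5.2000e-01 7.0000e-02] F [-0.4 -0.3 -4.9] w 34.9
[0.08, -0.17, 0.08] [0.02, 0.03, 0.0]
[0.08, -0.17, 0.08] [0.02, 0.03, 0.0]
```

Call:
apply_moves --targets '[[[0.12, -0.3, 0.0], [0.02, 0.05, 0], 20], [[0.04, 0, 0.1], [0.02, 0.02, 0], 20], [[0, 0, 0.08], [0, 0, 0], 20]]'

```text
time_s: 10.6
tcp_pos: [0.5011, 0.372, 0.1959]
eef_rot: [180.0, -0.1, 0.1]
contact_force: [-2.4, -3.9, 14.4]
gripper_width: 0.035
```

```bash
python3 go.py .5 .374 .195 0 .4
```

```text
t 10.60 pos [0.5011 0.372  0.1959] rot [ 1.7996e+02 -1.5000e-01  7.0000e-02] F [-2.4 -3.9 14.4] w 35.0
[-0.03, -0.05, 0.02] [0.01, -0.02, 0.01]
```

Call:
apply_moves --targets '[[[0, 0, -0.03], [0, 0, 0], 87], [[0, 0, 0], [0, 0, 0], 87], [[0, 0, -0.3], [0, 0, 0], 87], [[0, 0, -0.7], [0, 0, 0], 87], [[0, 0.3, -0.7], [0, 0, 0], 87]]'

```text
time_s: 11.1
tcp_pos: [0.5017, 0.36, 0.2696]
eef_rot: [180.0, -0.3, 0.1]
contact_force: [2.2, 0.2, 0.3]
gripper_width: 0.0694
```

```bash
python3 go.py .605 -.070 .26 0
```

```text
t 11.10 pos [0.5017 0.36   0.2696] rot [ 1.7998e+02 -2.6000e-01  1.1000e-01] F [2.2 0.2 0.3] w 69.4
[0.21, 0.9, 0.02] [0.0, -0.0, 0.0]
[0.21, 0.9, 0.02] [0.0, -0.0, 0.0]
[0.21, 0.9, 0.02] [0.0, -0.0, 0.0]
[0.21, 0.9, 0.02] [0.0, -0.0, 0.0]
[0.21, 0.9, 0.02] [0.0, -0.0, 0.0]
[0.21, 0.9, 0.02] [0.0, -0.0, 0.0]
[0.21, 0.9, 0.02] [0.0, -0.0, 0.0]
[0.21, 0.9, 0.02] [0.0, -0.0, 0.0]
[0.21, 0.9, 0.02] [0.0, -0.0, 0.0]
[0.21, 0.9, 0.02] [0.0, -0.0, 0.0]
[0.21, 0.9, 0.02] [0.0, -0.0, 0.0]
[0.21, 0.9, 0.02] [0.0, -0.0, 0.0]
```

Call:
apply_moves --targets '[[[0.21, 0.9, 0], [0, -0.02, 0], 87], [[0.21, 0.9, 0], [0, -0.02, 0], 87], [[0.21, 0.9, 0], [0, 0, 0], 87], [[0.21, 0.9, 0], [0, 0, 0], 87], [[0.21, 0.9, 0], [0, 0, 0], 87]]'

```text
time_s: 11.6
tcp_pos: [0.5483, 0.1796, 0.2833]
eef_rot: [-179.3, -0.9, 0.5]
contact_force: [-0.1, 0.4, 0.7]
gripper_width: 0.0871
```

Call:
apply_moves --targets '[[[0.24, 0.9, 0], [0, -0.02, 0], 87], [[0.24, 0.9, 0], [0, -0.02, 0], 87], [[0.24, 0.9, 0], [0, 0, 0], 87], [[0.24, 0.9, 0], [0, 0, 0], 87], [[0.1, 0.3, 0], [0, 0, 0], 87]]'

```text
time_s: 12.1
tcp_pos: [0.595, 0.015, 0.2918]
eef_rot: [-179.1, -1.2, 0.5]
contact_force: [0.1, 1.2, -1.0]
gripper_width: 0.087
```

```bash
python3 go.py .605 -.070 .26 0;python3 look.py w4 .605 -.07 .21
```

```text
t 12.10 pos [0.595  0.015  0.2918] rot [-179.15   -1.24    0.47] F [ 0.1  1.2 -1. ] w 87.0
[0.07, 0.71, 0.26] [-0.04, -0.05, 0.02]
[0.08, 0.71, 0.26] [-0.04, -0.05, 0.02]
[0.08, 0.71, 0.26] [-0.04, -0.05, 0.02]
808 [ 0.605  -0.0692  0.2087] [ 0.592  -0.0823  0.2051] [ 0.6169 -0.0571  0.2106]
```

View pics/w4.png

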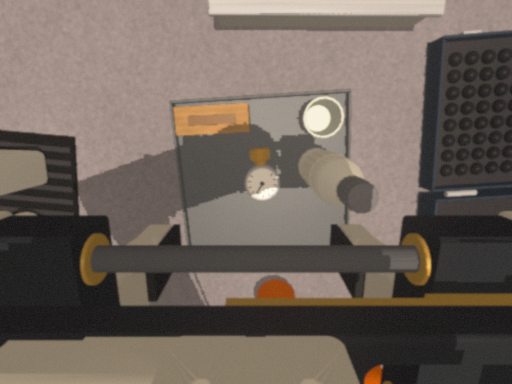

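Call:
apply_moves --targets '[[[0.08, 0.7, 0.2], [-0.05, -0.08, 0.03], 87], [[0.08, 0.65, 0.2], [-0.05, -0.08, 0.03], 87], [[0.05, 0.5, 0.2], [-0.03, -0.03, 0], 87], [[0, 0, 0.1], [0, 0, 0], 87]]'

```text
time_s: 12.55
tcp_pos: [0.6064, -0.0606, 0.2682]
eef_rot: [179.9, -0.2, -0.0]
contact_force: [0.4, -0.5, -0.2]
gripper_width: 0.087
```

```bash
python3 go.py .605 -.0697 .195 0 .6
```

```text
t 12.55 pos [ 0.6064 -0.0606  0.2682] rot [ 1.7986e+02 -1.5000e-01 -5.0000e-02] F [ 0.4 -0.5 -0.2] w 87.0
[-0.01, 0.06, 0.46] [0.0, -0.0, -0.0]
[-0.01, 0.06, 0.46] [0.0, -0.0, -0.0]
[-0.01, 0.06, 0.46] [0.0, -0.0, -0.0]
[-0.01, 0.06, 0.46] [0.0, -0.0, -0.0]
```

Call:
apply_moves --targets '[[[-0.02, 0.2, 0.2], [0, 0, 0], 80], [[-0.01, 0.04, 0.6], [0, 0, 0], 72], [[0, 0, 0.6], [0, 0, 0], 64], [[0, 0, 0.3], [0, 0, 0], 60], [[0, 0, 0], [0, 0, 0], 60]]'

```text
time_s: 13.05
tcp_pos: [0.6064, -0.0681, 0.2007]
eef_rot: [179.9, -0.5, 0.1]
contact_force: [0.5, 0.6, -0.4]
gripper_width: 0.0608
```

```bash
python3 go.py .605 -.0697 .195 0 .6
```

```text
t 13.05 pos [ 0.6064 -0.0681  0.2007] rot [ 1.7993e+02 -4.8000e-01  1.0000e-01] F [ 0.5  0.6 -0.4] w 60.8
[-0.04, 0.04, 0.14] [0.01, -0.06, 0.01]
```

Call:
apply_moves --targets '[[[-0.04, 0.04, 0.15], [0, -0.06, 0], 20], [[0, 0.01, 0], [0, 0, 0], 15], [[0, 0, 0], [0, 0, 0], 15], [[0, 0, 0], [0, 0, 0], 15], [[0, 0, 0], [0, 0, 0], 15]]'

```text
time_s: 13.55
tcp_pos: [0.6066, -0.0694, 0.198]
eef_rot: [179.9, -0.2, 0.2]
contact_force: [0.5, -0.5, -2.8]
gripper_width: 0.0256
```

Call:
apply_moves --targets '[[[0, 0, 0], [0, 0, 0], 15]]'

```text
time_s: 13.65
tcp_pos: [0.6064, -0.0694, 0.198]
eef_rot: [179.9, -0.2, 0.2]
contact_force: [0.5, 0.9, -3.3]
gripper_width: 0.0255
```

```bash
python3 go.py .605 -.0697 .195 0 .6
```

```text
t 13.65 pos [ 0.6064 -0.0694  0.198 ] rot [179.95  -0.24   0.2 ] F [ 0.5  0.9 -3.3] w 25.5
[-0.04, 0.01, 0.08] [0.01, -0.03, 0.02]
```

Call:
apply_moves --targets '[[[0, 0, -0.3], [0, 0, 0], 15], [[0, 0, -0.7], [0, 0, 0], 15], [[0, 0, -0.8], [0, 0, 0], 15], [[-0.1, -0.3, -0.5], [0, 0, 0], 15], [[-0.25, -0.6, -0.1], [0, 0, 0], 15]]'

```text
time_s: 14.15
tcp_pos: [0.5901, -0.0348, 0.2967]
eef_rot: [179.9, 0.2, -0.0]
contact_force: [0.2, 0.4, -4.1]
gripper_width: 0.0253
```

```bash
python3 go.py .408 .382 .285 0 .85
```

```text
t 14.15 pos [ 0.5901 -0.0348  0.2967] rot [ 1.7991e+02  2.0000e-01 -3.0000e-02] F [ 0.2  0.4 -4.1] w 25.3
[-0.33, -0.74, 0.02] [0.0, 0.0, -0.0]
[-0.33, -0.74, 0.02] [0.0, 0.0, -0.0]
[-0.33, -0.74, 0.02] [0.0, 0.0, -0.0]
[-0.33, -0.74, 0.02] [0.0, 0.0, -0.0]
[-0.33, -0.74, 0.02] [0.0, 0.0, -0.0]
[-0.33, -0.74, 0.02] [0.0, 0.0, -0.0]
[-0.33, -0.74, 0.02] [0.0, 0.0, -0.0]
[-0.33, -0.74, 0.02] [0.0, 0.0, -0.0]
[-0.33, -0.74, 0.02] [0.0, 0.0, -0.0]
[-0.33, -0.74, 0.02] [0.0, 0.0, -0.0]
[-0.33, -0.74, 0.02] [0.0, 0.0, -0.0]
[-0.33, -0.74, 0.02] [0.0, 0.0, -0.0]
[-0.33, -0.74, 0.02] [0.0, 0.0, -0.0]
[-0.33, -0.74, 0.02] [0.0, 0.0, -0.0]
```

Call:
apply_moves --targets '[[[-0.35, -0.75, 0.04], [0, 0, 0], 15], [[-0.35, -0.75, 0.04], [0, 0, 0], 15], [[-0.35, -0.75, 0.04], [0, 0, 0], 15], [[-0.35, -0.75, 0.04], [0, 0, 0], 15], [[-0.35, -0.75, 0.04], [0, 0, 0], 15]]'

```text
time_s: 14.65
tcp_pos: [0.5176, 0.1189, 0.2933]
eef_rot: [-180.0, 0.0, -0.3]
contact_force: [-0.1, 1.2, -3.9]
gripper_width: 0.0257
```

Call:
apply_moves --targets '[[[-0.36, -0.75, 0.04], [0, 0.02, 0], 15], [[-0.36, -0.75, 0.04], [0, 0.02, 0], 15], [[-0.36, -0.75, 0.04], [0, 0, 0], 15], [[-0.36, -0.75, 0.04], [0, 0, 0], 15], [[-0.3, -0.5, 0.04], [0, 0, 0], 15]]'

```text
time_s: 15.15
tcp_pos: [0.4436, 0.2649, 0.2882]
eef_rot: [-179.9, -0.3, -0.3]
contact_force: [0.4, -1.0, -3.8]
gripper_width: 0.0253
```

```bash
python3 go.py .408 .382 .25 0 .85
```

```text
t 15.15 pos [0.4436 0.2649 0.2882] rot [-179.86   -0.33   -0.25] F [ 0.4 -1.  -3.8] w 25.3
[-0.23, -0.73, 0.24] [-0.0, -0.01, -0.01]
[-0.23, -0.73, 0.24] [-0.0, -0.01, -0.01]
[-0.22, -0.73, 0.24] [-0.0, -0.01, -0.01]
[-0.22, -0.73, 0.24] [-0.0, -0.01, -0.01]
```

Call:
apply_moves --targets '[[[-0.24, -0.73, 0.2], [0, -0.02, -0.01], 15], [[-0.24, -0.73, 0.2], [0, -0.02, -0.01], 15], [[-0.24, -0.7, 0.2], [0, 0, 0], 15], [[-0.2, -0.5, 0.3], [0, 0, 0], 15], [[0, -0.1, 0.4], [0, 0, 0], 15]]'

```text
time_s: 15.65
tcp_pos: [0.4035, 0.3825, 0.2408]
eef_rot: [-179.5, -0.2, 0.1]
contact_force: [0.2, 0.4, -3.5]
gripper_width: 0.0251
```

```bash
python3 go.py .408 .382 .201 0 .5
```

```text
t 15.65 pos [0.4035 0.3825 0.2408] rot [-1.7954e+02 -1.6000e-01  9.0000e-02] F [ 0.2  0.4 -3.5] w 25.1
[0.06, 0.01, 0.5] [-0.03, -0.01, 0.01]
[0.06, 0.01, 0.5] [-0.03, -0.01, 0.01]
```

Call:
apply_moves --targets '[[[0.06, 0, 0.45], [-0.05, 0, 0], 15], [[0.04, 0, 0.35], [-0.02, 0, 0], 15], [[0, 0, 0.1], [0, 0, 0], 15]]'

```text
time_s: 15.95
tcp_pos: [0.4062, 0.3833, 0.2031]
eef_rot: [179.8, -0.1, 0.2]
contact_force: [0.0, -0.3, -3.9]
gripper_width: 0.0249
```

```bash
python3 go.py .408 .382 .2 0 .5
```

```text
t 15.95 pos [0.4062 0.3833 0.2031] rot [ 1.7979e+02 -6.0000e-02  1.9000e-01] F [ 0.  -0.3 -3.9] w 24.9
[0.04, 0.03, 0.08] [0.03, -0.01, 0.02]
```

Call:
apply_moves --targets '[[[0, 0, 0.08], [0.03, 0, 0], 15], [[0, 0, 0.05], [0, 0, 0], 15], [[0, 0, 0], [0, 0, 0], 15]]'

```text
time_s: 16.25
tcp_pos: [0.4079, 0.3837, 0.2012]
eef_rot: [-179.8, -0.3, 0.2]
contact_force: [-0.7, -0.4, -3.5]
gripper_width: 0.025
```

Call:
apply_moves --targets '[[[0, 0, 0.07], [0, 0, 0], 15], [[0, 0, 0.03], [0, 0, 0], 15]]'

```text
time_s: 16.45
tcp_pos: [0.4093, 0.3844, 0.2]
eef_rot: [-179.6, -0.5, 0.2]
contact_force: [-0.6, -1.3, 4.2]
gripper_width: 0.025
```

Call:
apply_moves --targets '[[[0, 0, 0], [0, 0, 0], 87], [[0, 0, 0], [0, 0, 0], 87], [[0, 0, -0.3], [0, 0, 0], 87], [[0, 0, -0.7], [-0.04, -0.05, 0], 87], [[0, 0, -0.7], [0, 0, 0], 87]]'

```text
time_s: 16.95
tcp_pos: [0.4082, 0.3825, 0.2683]
eef_rot: [179.9, 0.1, 0.2]
contact_force: [-0.1, -0.1, 0.5]
gripper_width: 0.0599
```

```bash
python3 go.py .55 .03 .22 3
```

```text
t 16.95 pos [0.4082 0.3825 0.2683] rot [1.7987e+02 1.3000e-01 1.6000e-01] F [-0.1 -0.1  0.5] w 59.9
[0.35, 0.88, 0.12] [0.0, 0.0, -0.04]
[0.35, 0.88, 0.12] [0.0, 0.0, -0.04]
[0.34, 0.89, 0.12] [0.0, 0.0, -0.04]
[0.34, 0.89, 0.12] [0.0, 0.0, -0.04]
[0.33, 0.89, 0.12] [0.0, 0.0, -0.04]
[0.33, 0.89, 0.12] [0.0, 0.0, -0.04]
[0.33, 0.89, 0.12] [0.0, 0.0, -0.04]
[0.32, 0.89, 0.12] [0.0, 0.0, -0.04]
[0.32, 0.9, 0.12] [0.0, 0.0, -0.04]
[0.31, 0.9, 0.12] [0.0, 0.0, -0.04]
```

Call:
apply_moves --targets '[[[0.35, 0.88, 0], [0, 0, -0.04], 87], [[0.35, 0.88, 0], [0, 0, -0.04], 87], [[0.34, 0.89, 0.05], [0, 0, -0.04], 87], [[0.34, 0.89, 0.2], [0, 0, -0.04], 87], [[0.33, 0.89, 0.2], [0, 0, -0.04], 87]]'

```text
time_s: 17.45
tcp_pos: [0.4835, 0.208, 0.2606]
eef_rot: [-179.5, -0.5, 2.3]
contact_force: [0.7, 0.4, 0.8]
gripper_width: 0.0868
```

Call:
apply_moves --targets '[[[0.33, 0.89, 0.2], [0, 0, -0.04], 87], [[0.33, 0.89, 0.2], [0, 0, -0.04], 87], [[0.32, 0.89, 0.2], [0, 0, -0.04], 87], [[0.3, 0.8, 0.2], [0, 0, -0.04], 87], [[0, 0, 0], [0, 0, 0], 87]]'

```text
time_s: 17.95
tcp_pos: [0.5452, 0.0635, 0.2313]
eef_rot: [-179.4, -0.8, 3.5]
contact_force: [-0.5, -0.9, -0.1]
gripper_width: 0.0871
```

```bash
python3 go.py .55 .03 .22 3; python3 look.py w5 .585 .011 .032
python3 - <<'E'
from plant import r
import cv2
cv2.imwrite("pics/s5.png",r.capture("scene")["img"])
E
```

```text
t 17.95 pos [0.5452 0.0635 0.2313] rot [-179.43   -0.82    3.54] F [-0.5 -0.9 -0.1] w 87.1
[0.06, 0.85, 0.28] [-0.07, -0.1, 0.07]
1450 [0.5825 0.0091 0.0311] [ 0.557  -0.0162  0.027 ] [0.6148 0.0333 0.0341]
```

View pics/w5.png

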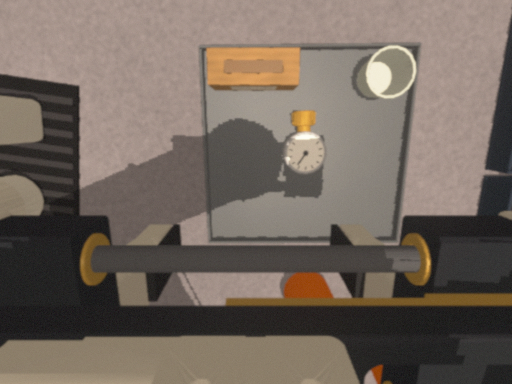

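View pics/s5.png

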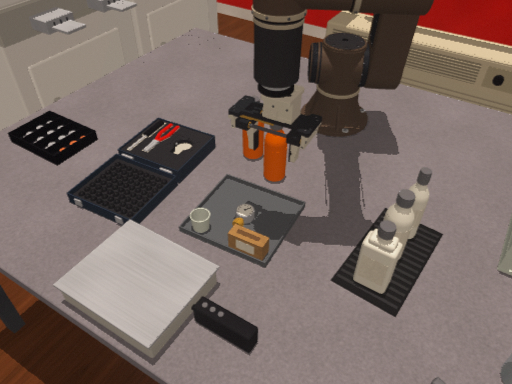

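```bash
cat > gauge.py <<'E'
from h import *
import sys
s,c=pickle.load(open(f"pics/{sys.argv[1]}.pkl","rb"));M=wristpose(s,c);P=cloud(c,M)
u,v=map(int,sys.argv[2:4]);zt=float(sys.argv[4])
hsv=cv2.cvtColor(c["img"],cv2.COLOR_BGR2HSV);hh=60
S=np.zeros(hsv.shape[:2],bool);S[max(0,v-hh):v+hh,max(0,u-hh):u+hh]=1
d=S&(np.abs(P[...,2]-zt)<.006)&(hsv[...,1]<60)
k=max(cv2.findContours(d.astype(np.uint8),0,1)[0],key=cv2.contourArea);k=cv2.convexHull(k)
(a,b)=cv2.fitEllipse(k)[:2] if len(k)>5 else (0,0)
q=onplane(c,M,k[:,0],zt);(cx,cy),rr=cv2.minEnclosingCircle((q[:,:2]*1000).astype(np.float32))
g=onplane(c,M,[a],zt)[0];print("ellipse c",a,b,"->",g.round(4),"circ",cx,cy,"r",rr)
n=(S&(hsv[...,1]>130)&(hsv[...,0]<28)&(np.abs(P[...,2]-zt+.006)<.02)).astype(np.uint8)
mo=cv2.moments(n,True);nn=onplane(c,M,[[mo['m10']/mo['m00'],mo['m01']/mo['m00']]],zt-.004)[0]
print("nut",nn.round(4),"yaw",np.degrees(np.arctan2(nn[1]-g[1],nn[0]-g[0])),np.hypot(*(nn-g)[:2]),n.sum())
E
python3 gauge.py w5 305 152 .032
```

```text
ellipse c (305.3043212890625, 151.89791870117188) (41.91062927246094, 43.125057220458984) -> [0.5821 0.009  0.032 ] circ 581.5065307617188 9.126057624816895 r 24.946880340576172
nut [0.6182 0.0147 0.028 ] yaw 9.017785287732563 0.03649234802526521 396
```

Call:
apply_moves --targets '[[[-0.05, 0.8, 0.5], [-0.07, -0.1, 0], 87], [[-0.05, 0.5, 0.8], [-0.02, -0.03, 0], 87], [[0, 0, 0.8], [0, 0, 0], 87], [[0, 0, 0.3], [0, 0, 0], 87], [[0, 0, 0], [0, 0, 0], 87]]'

```text
time_s: 18.55
tcp_pos: [0.5475, 0.0175, 0.1389]
eef_rot: [-180.0, -0.4, 3.9]
contact_force: [0.0, -0.1, 0.2]
gripper_width: 0.0872
```

```bash
python3 go.py .583 .010 .039 5; python3 look.py w6 .583 .010 .032
```

```text
t 18.55 pos [0.5475 0.0175 0.1389] rot [-179.99   -0.38    3.94] F [ 0.  -0.1  0.2] w 87.2
[0.28, 0.08, 0.83] [-0.0, -0.02, -0.04]
[0.29, 0.08, 0.83] [-0.0, -0.02, -0.04]
[0.29, 0.09, 0.83] [-0.0, -0.02, -0.04]
2596 [0.5822 0.0087 0.0312] [ 0.5565 -0.016   0.0273] [0.6121 0.0334 0.0343]
```

View pics/w6.png

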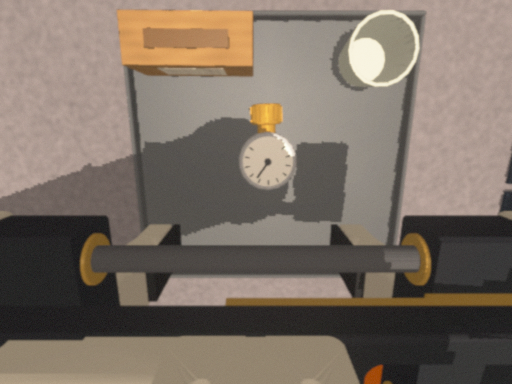

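```bash
python3 gauge.py w6 267 150 .032
```

```text
ellipse c (267.7095947265625, 160.36302185058594) (56.978214263916016, 57.82665252685547) -> [0.5822 0.0088 0.032 ] circ 581.6512451171875 8.739702224731445 r 24.716630935668945
nut [0.6184 0.013  0.028 ] yaw 6.655129266066189 0.03644217122354326 735
```

Call:
apply_moves --targets '[[[0.4, 0.12, 0.5], [0, -0.02, -0.1], 87], [[0.4, 0.12, 0.6], [0, -0.02, -0.1], 87], [[0.1, 0, 0.6], [0, 0, -0.05], 87], [[0, 0, 0.2], [0, 0, 0], 87], [[0, 0, 0], [0, 0, 0], 87]]'

```text
time_s: 19.1
tcp_pos: [0.5932, 0.0167, 0.0724]
eef_rot: [-179.9, -1.0, 6.4]
contact_force: [0.1, 0.7, 0.1]
gripper_width: 0.087
```

```bash
python3 go.py .5822 .009 .040 6 .5
```

```text
t 19.10 pos [0.5932 0.0167 0.0724] rot [-179.88   -0.99    6.45] F [0.1 0.7 0.1] w 87.0
[-0.15, 0.08, 0.4] [-0.01, -0.06, 0.03]
[-0.15, 0.08, 0.4] [-0.01, -0.06, 0.03]
```

Call:
apply_moves --targets '[[[-0.25, 0.2, 0.1], [0, -0.12, 0.03], 87], [[-0.1, 0.06, 0.3], [0, -0.03, 0.02], 87], [[0, 0, 0.2], [0, 0, 0], 80], [[0, 0, 0], [0, 0, 0], 75]]'

```text
time_s: 19.5
tcp_pos: [0.5807, 0.005, 0.0511]
eef_rot: [-179.8, -0.0, 6.1]
contact_force: [0.0, 0.1, 0.1]
gripper_width: 0.0776
```

```bash
python3 go.py .5822 .009 .040 6 .5
```

```text
t 19.50 pos [0.5807 0.005  0.0511] rot [-1.7982e+02 -3.0000e-02  6.0800e+00] F [0.  0.1 0.1] w 77.6
[0.05, -0.09, 0.28] [-0.02, -0.0, 0.01]
```

Call:
apply_moves --targets '[[[0.05, -0.09, 0.28], [-0.02, 0, 0.01], 70], [[0, 0, 0], [0, 0, 0], 65]]'

```text
time_s: 19.7
tcp_pos: [0.5826, 0.009, 0.0394]
eef_rot: [-180.0, -0.1, 6.0]
contact_force: [0.4, 0.3, 0.6]
gripper_width: 0.0674
```

```bash
python3 go.py .5822 .009 .040 6 .5
```

```text
t 19.70 pos [0.5826 0.009  0.0394] rot [-1.7999e+02 -8.0000e-02  5.9600e+00] F [0.4 0.3 0.6] w 67.4
[-0.01, -0.0, -0.01] [-0.0, -0.01, -0.0]
```

Call:
apply_moves --targets '[[[0, 0, 0], [0, 0, 0], 35], [[0, 0, 0], [0, 0, 0], 35], [[0, 0, 0], [0, 0, 0], 35], [[0, 0, 0], [0, 0, 0], 35]]' --squeeze 60

```text
time_s: 20.1
tcp_pos: [0.5828, 0.0094, 0.0392]
eef_rot: [180.0, -0.1, 6.0]
contact_force: [1.3, -0.4, -0.8]
gripper_width: 0.0479
```

```bash
python3 go.py .5822 .009 .040 6 .5
```

```text
t 20.10 pos [0.5828 0.0094 0.0392] rot [ 1.7999e+02 -5.0000e-02  6.0100e+00] F [ 1.3 -0.4 -0.8] w 47.9
[-0.02, 0.01, -0.02] [0.0, -0.01, 0.0]
```

Call:
apply_moves --targets '[[[0, 0, 0], [0, 0, 0], 35], [[0, 0, -0.3], [0, 0, 0], 35], [[0, 0, -0.7], [0, 0, 0], 35], [[0, 0, -0.7], [0, 0, 0], 35], [[0, 0, -0.3], [0, 0, 0], 35]]'

```text
time_s: 20.6
tcp_pos: [0.5805, 0.0087, 0.1213]
eef_rot: [179.9, 0.3, 6.0]
contact_force: [1.6, 0.2, -1.6]
gripper_width: 0.0482
```

```bash
python3 go.py .46 -.29 .15 3; python3 look.py w7 .583 .010 .032
```

```text
t 20.60 pos [0.5805 0.0087 0.1213] rot [179.93   0.31   5.97] F [ 1.6  0.2 -1.6] w 48.2
[-0.42, 0.79, -0.08] [0.0, 0.0, 0.04]
[-0.41, 0.79, -0.08] [0.0, 0.0, 0.04]
[-0.41, 0.8, -0.08] [0.0, 0.0, 0.04]
[-0.41, 0.8, -0.08] [0.0, 0.0, 0.04]
[-0.4, 0.8, -0.08] [0.0, 0.0, 0.04]
[-0.4, 0.8, -0.08] [0.0, 0.0, 0.04]
[-0.39, 0.8, -0.08] [0.0, 0.0, 0.04]
[-0.39, 0.81, -0.08] [0.0, 0.0, 0.04]
[-0.38, 0.81, -0.08] [0.0, 0.0, 0.04]
```

View pics/w7.png

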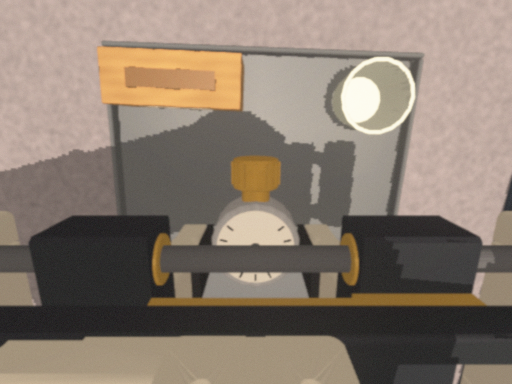

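Run:
```python
from h import *
s,c=pickle.load(open("pics/w7.pkl","rb"))
M=c["mount"]
def tp(u,v,z): return onplane(c,M,[[u,v]],z)[0].round(4)
hsv=cv2.cvtColor(c["img"],cv2.COLOR_BGR2HSV)
print("disc far edge",tp(255.5,197,.0072),"nut L/R",tp(231,172,.013),tp(280,172,.013),"nut end",tp(256,156,.010), "dial centre",tp(255.5,247,.0072), "near edge",tp(255.5,284,.0072))
print(c["img"][190:205,250].tolist())
# depth pts of dial in tool frame
P=cloud(c,M)
print(P[225,240:275:8].round(4), P[172,256].round(4),P[210,256].round(4))
b=(hsv[...,1]>130)&(hsv[...,0]<28); b[:150]=0;b[200:]=0;b[:,:225]=0;b[:,290:]=0
v,u=np.nonzero(b);print("nut px",u.min(),u.max(),u.mean(),v.min(),v.max())
```

```text
disc far edge [0.0276 0.0006 0.0072] nut L/R [ 0.0398 -0.0125  0.013 ] [0.0398 0.0137 0.013 ] nut end [0.0487 0.0009 0.01  ] dial centre [-0.0009  0.0006  0.0072] near edge [-0.0238  0.0006  0.0072]
[[53, 120, 165], [54, 118, 162], [47, 117, 160], [54, 120, 163], [54, 120, 162], [54, 119, 164], [56, 124, 164], [56, 123, 164], [56, 120, 165], [53, 120, 163], [59, 121, 162], [75, 119, 153], [102, 124, 141], [114, 124, 136], [118, 128, 139]]
[[ 0.0117 -0.0078  0.008 ]
 [ 0.0115 -0.0034  0.0083]
 [ 0.0114  0.0009  0.0086]
 [ 0.0117  0.0052  0.008 ]
 [ 0.0116  0.0096  0.0082]] [0.0405 0.0009 0.0091] [0.0196 0.0009 0.0097]
nut px 231 279 255.2784463894967 156 199
```

Call:
apply_moves --targets '[[[-0.45, 0.6, -0.1], [0, 0, 0.04], 35], [[-0.45, 0.8, -0.1], [0, 0, 0.04], 35], [[-0.45, 0.8, -0.1], [0, 0, 0.04], 35], [[-0.45, 0.8, -0.1], [0, 0, 0.04], 35], [[-0.45, 0.8, -0.1], [0, 0, 0.04], 35]]'

```text
time_s: 21.15
tcp_pos: [0.5049, -0.1519, 0.1454]
eef_rot: [-180.0, -0.0, 4.7]
contact_force: [0.7, -0.2, -1.7]
gripper_width: 0.0481
```

```bash
python3 go.py .41 -.29 .16 3
```

```text
t 21.15 pos [ 0.5049 -0.1519  0.1454] rot [-1.7999e+02 -1.0000e-02  4.6900e+00] F [ 0.7 -0.2 -1.7] w 48.1
[-0.53, 0.65, -0.07] [-0.0, -0.0, 0.04]
[-0.53, 0.65, -0.07] [-0.0, -0.0, 0.04]
[-0.52, 0.66, -0.07] [-0.0, -0.0, 0.04]
[-0.52, 0.66, -0.07] [-0.0, -0.0, 0.04]
[-0.51, 0.66, -0.07] [-0.0, -0.0, 0.04]
```

Call:
apply_moves --targets '[[[-0.55, 0.68, -0.1], [0, 0, 0.04], 35], [[-0.55, 0.68, -0.1], [0, 0, 0.04], 35], [[-0.55, 0.68, -0.1], [0, 0, 0.04], 35], [[-0.4, 0.5, -0.1], [0, 0, 0.04], 35], [[0, 0, 0], [0, 0, 0], 35]]'

```text
time_s: 21.65
tcp_pos: [0.4236, -0.2657, 0.1629]
eef_rot: [-180.0, -0.0, 3.1]
contact_force: [0.2, 0.5, -2.1]
gripper_width: 0.0479
```

```bash
python3 go.py .41 -.29 .16 3;python3 look.py w8 .45 -.305 .023
```

```text
t 21.65 pos [ 0.4236 -0.2657  0.1629] rot [-179.96   -0.      3.13] F [ 0.2  0.5 -2.1] w 47.9
[-0.37, 0.59, 0.07] [-0.01, -0.0, 0.02]
2343 [ 0.4528 -0.3067  0.0229] [ 0.4218 -0.331   0.0206] [ 0.4798 -0.2794  0.0279]
```

View pics/w8.png

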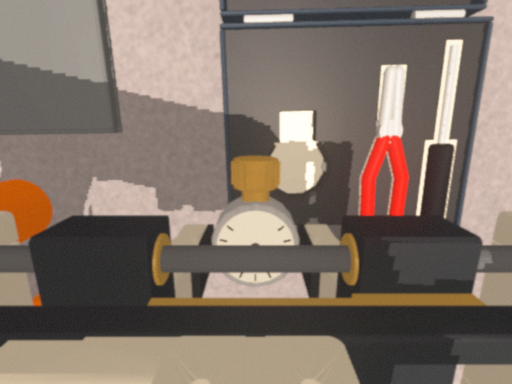

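Call:
apply_moves --targets '[[[-0.5, 0.6, 0.3], [0, 0, 0], 35], [[-0.45, 0.4, 0.4], [0, 0, 0], 35], [[-0.1, 0, 0.2], [0, 0, 0], 35], [[0, 0, 0], [0, 0, 0], 35]]'

```text
time_s: 22.1
tcp_pos: [0.385, -0.3071, 0.1261]
eef_rot: [-180.0, -0.2, 3.2]
contact_force: [-0.7, -0.3, -2.4]
gripper_width: 0.0481
```

```bash
python3 go.py .385 -.305 .13 3;python3 look.py w9 .45 -.305 .023
```

```text
t 22.10 pos [ 0.385  -0.3071  0.1261] rot [-1.7996e+02 -1.5000e-01  3.2200e+00] F [-0.7 -0.3 -2.4] w 48.1
[0.0, -0.05, -0.1] [-0.0, -0.02, 0.03]
3867 [ 0.4517 -0.3035  0.0229] [ 0.4232 -0.3311  0.0207] [ 0.4797 -0.276   0.028 ]
```

View pics/w9.png

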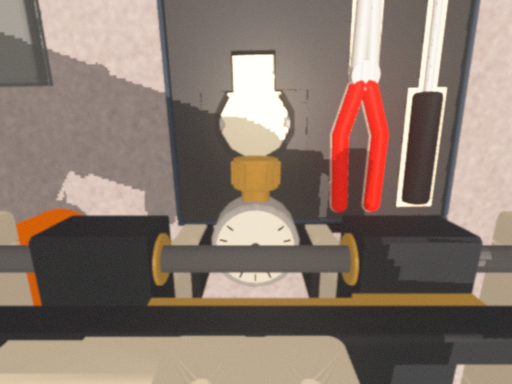

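Run:
```python
from h import *
from scipy.optimize import least_squares
s,c=pickle.load(open("pics/w9.pkl","rb"));M=wristpose(s,c);P=cloud(c,M)
hsv=cv2.cvtColor(c["img"],cv2.COLOR_BGR2HSV)
m=((hsv[...,2]>130)&(hsv[...,1]<80)).astype(np.uint8);m[:48]=0;m[156:]=0;m[:,:210]=0;m[:,:][:,300:]=0
k=max(cv2.findContours(m,0,cv2.CHAIN_APPROX_NONE)[0],key=cv2.contourArea)[:,0]
for zz in (.023,):
  q=onplane(c,M,k,zz)[:,:2]
  sel=(k[:,1]>102)&(k[:,1]<153)
  f=least_squares(lambda t:np.hypot(q[sel,0]-t[0],q[sel,1]-t[1])-t[2],[.45,-.305,.027],loss='soft_l1',f_scale=.0005)
  print(zz,f.x.round(4),np.abs(f.fun).max())
  C=f.x[:2]
  A=(k[:,1]>58)&(k[:,1]<85)
  L=A&(k[:,0]<254);Rr=A&(k[:,0]>254)
  for S in (L,Rr):
    p=np.polyfit(q[S,0],q[S,1],1);print("edge yaw",np.degrees(np.arctan(p[0])),"y at x=.49",np.polyval(p,.49))
  top=k[:,1]<=k[:,1].min()+1;print("pocket end",q[top].mean(0),np.hypot(*(q[top].mean(0)-C)))
  mid=(np.polyval(np.polyfit(q[L,0],q[L,1],1),.49)+np.polyval(np.polyfit(q[Rr,0],q[Rr,1],1),.49))/2
  print("yaw by mid",np.degrees(np.arctan2(mid-C[1],.49-C[0])))
print("insert z",[P[y,x].round(4) for x,y in ((200,60),(310,120),(200,120))],"floor",P[110,255],P[75,255])
Tw=np.eye(4);R0=R.from_euler('xyz',s["eef_rot"],degrees=True)
print("cut in tool",R0.inv().apply(np.r_[C,.023]-s["tcp_pos"]))
vis=c["img"].copy();cv2.drawContours(vis,[k[:,None]],-1,(0,0,255),1);cv2.imwrite("pics/v9.png",cv2.resize(vis[40:170,190:320],None,fx=4,fy=4,interpolation=0))
```

```text
0.023 [ 0.4509 -0.3058  0.0307] 0.01024690744392159
edge yaw -1.8729881844912963 y at x=.49 -0.26675482455578065
edge yaw 5.394973035425885 y at x=.49 -0.3357787030602411
pocket end [ 0.50519391 -0.30284593] 0.05437025105882554
yaw by mid 6.599508873982559
insert z [array([ 0.4915, -0.2615,  0.0385]), array([ 0.4542, -0.3453,  0.0383]), array([ 0.4495, -0.2618,  0.0385])] floor [ 0.45960134 -0.30311445  0.02381576] [ 0.48594091 -0.30163038  0.02239512]
cut in tool [0.06556497 0.00249808 0.10324146]
```

View pics/v9.png

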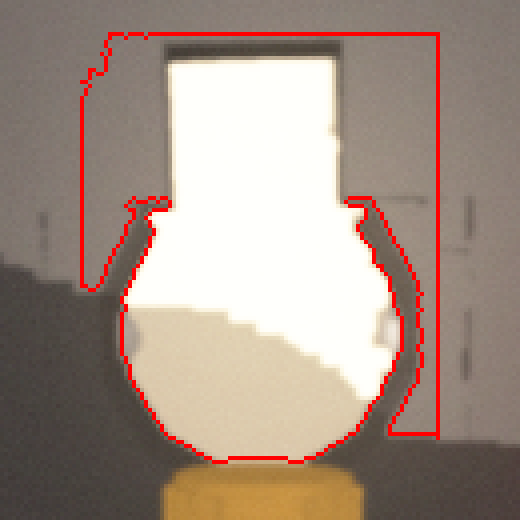

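Run:
```python
from h import *
from scipy.optimize import least_squares
s,c=pickle.load(open("pics/w9.pkl","rb"));M=wristpose(s,c)
R0=R.from_euler('xyz',s["eef_rot"],degrees=True)
hsv=cv2.cvtColor(c["img"],cv2.COLOR_BGR2HSV)
m=((hsv[...,2]>165)&(hsv[...,1]<80)).astype(np.uint8);m[:48]=0;m[156:]=0;m[:,:210]=0;m[:,300:]=0
k=max(cv2.findContours(m,0,cv2.CHAIN_APPROX_NONE)[0],key=cv2.contourArea)[:,0]
qt=R0.inv().apply(onplane(c,M,k,.023)-s["tcp_pos"])[:,:2]
sel=(k[:,1]>98)&(k[:,1]<152)
q=qt
f=least_squares(lambda t:np.hypot(q[sel,0]-t[0],q[sel,1]-t[1])-t[2],[.065,0,.027],loss='soft_l1',f_scale=.0003);C=f.x
print("tool-frame circle",C.round(4),np.sort(np.abs(f.fun))[-6:].round(4))
A=(k[:,1]>60)&(k[:,1]<84)
ps=[np.polyfit(q[S,0],q[S,1],1) for S in (A&(k[:,0]<254),A&(k[:,0]>254))]
ends=[np.polyval(p,C[0]+.043) for p in ps];mid=sum(ends)/2
print("edges yaw(tool, +y right)",[np.degrees(np.arctan(p[0])).round(2) for p in ps],"width",np.diff(ends),"mid y",mid,"yaw via mid",np.degrees(np.arctan2(mid-C[1],.043)))
top=k[:,1]<=k[:,1].min()+1;print("end",q[top].mean(0)-C[:2])
print("world", R0.apply([C[0],C[1],0])+s["tcp_pos"])
vis=c["img"].copy();cv2.drawContours(vis,[k[:,None]],-1,(0,0,255),1);cv2.imwrite("pics/v9b.png",cv2.resize(vis[40:170,190:320],None,fx=4,fy=4,interpolation=0))
```

```text
tool-frame circle [ 0.0649 -0.0001  0.0274] [0.0008 0.0008 0.0009 0.0009 0.0009 0.001 ]
edges yaw(tool, +y right) [np.float64(-1.31), np.float64(-4.18)] width [0.03224541] mid y -0.0014533438471184823 yaw via mid -1.853372048437313
end [ 0.05047161 -0.00116304]
world [ 0.44983251 -0.30335274  0.12624097]
```

View pics/v9b.png

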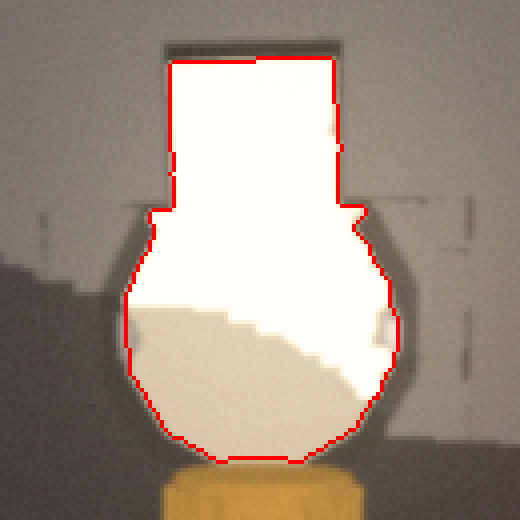

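```bash
python3 go.py .4491 -.3028 .09 4.9 .5
```

```text
t 22.15 pos [ 0.3856 -0.3071  0.1266] rot [-179.99   -0.18    3.26] F [-0.8 -0.4 -1.4] w 48.2
[0.4, -0.0, 0.23] [-0.0, -0.01, -0.05]
[0.4, -0.0, 0.23] [-0.0, -0.01, -0.05]
[0.4, 0.0, 0.23] [-0.0, -0.01, -0.05]
[0.4, 0.0, 0.23] [-0.0, -0.01, -0.05]
```

Call:
apply_moves --targets '[[[0.5, 0, 0.2], [0, -0.01, -0.1], 35], [[0.5, 0, 0.25], [0, -0.01, -0.07], 35], [[0.45, 0, 0.2], [0, 0, -0.05], 35], [[0.1, 0, 0], [0, 0, 0], 35], [[0, 0, 0], [0, 0, 0], 35]]'

```text
time_s: 22.65
tcp_pos: [0.4552, -0.2997, 0.1034]
eef_rot: [179.9, -0.3, 5.4]
contact_force: [-1.1, 0.1, -1.7]
gripper_width: 0.0482
```

```bash
python3 go.py .4491 -.3028 .08 4.9 .5
```

```text
t 22.65 pos [ 0.4552 -0.2997  0.1034] rot [179.87  -0.31   5.4 ] F [-1.1  0.1 -1.7] w 48.2
[-0.08, 0.03, 0.29] [0.01, -0.02, 0.03]
[-0.08, 0.03, 0.29] [0.01, -0.02, 0.03]
```

Call:
apply_moves --targets '[[[-0.15, 0.07, 0.2], [0.01, -0.04, 0.06], 35], [[-0.02, 0.0, 0.3], [0, 0, 0], 35], [[0, 0, 0], [0, 0, 0], 35], [[0, 0, 0], [0, 0, 0], 35]]'

```text
time_s: 23.05
tcp_pos: [0.4472, -0.3028, 0.0827]
eef_rot: [180.0, 0.0, 4.9]
contact_force: [0.3, -0.3, -1.9]
gripper_width: 0.048
```

```bash
python3 go.py .4491 -.3028 .074 4.9 .5
```

```text
t 23.05 pos [ 0.4472 -0.3028  0.0827] rot [179.95   0.     4.88] F [ 0.3 -0.3 -1.9] w 48.0
[0.05, 0.0, 0.22] [0.01, 0.0, -0.0]
```

Call:
apply_moves --targets '[[[0.06, 0, 0.1], [0, 0, 0], 35], [[0, 0, 0], [0, 0, 0], 35]]'

```text
time_s: 23.25
tcp_pos: [0.4494, -0.3028, 0.0787]
eef_rot: [179.9, -0.0, 4.8]
contact_force: [-0.9, 0.8, -2.6]
gripper_width: 0.0479
```

```bash
python3 go.py .4491 -.3028 .074 4.9 .5; python3 look.py w10 .45 -.305 .023; python3 -c "
import cv2;i=cv2.imread('pics/w10.png');cv2.imwrite('pics/w10b.png',cv2.resize(i[110:250,180:330],None,fx=4,fy=4,interpolation=0))"
```

```text
t 23.25 pos [ 0.4494 -0.3028  0.0787] rot [ 1.7994e+02 -1.0000e-02  4.8500e+00] F [-0.9  0.8 -2.6] w 47.9
[-0.01, -0.0, 0.12] [0.01, -0.0, -0.01]
562 [ 0.4639 -0.3021  0.023 ] [ 0.4488 -0.3302  0.021 ] [ 0.4751 -0.2761  0.0264]
```

View pics/w10b.png

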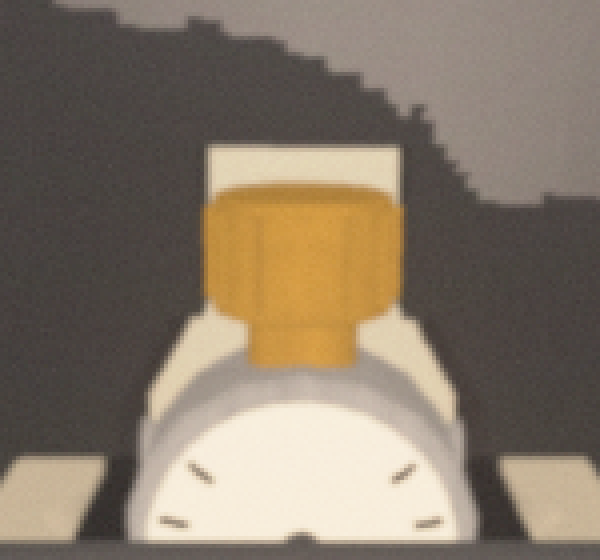

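Call:
apply_moves --targets '[[[0, 0.0, 0.15], [0, 0, 0], 35], [[0, 0, 0.15], [0, 0, 0], 35], [[0, 0, 0.1], [0, 0, 0], 35]]'

```text
time_s: 23.6
tcp_pos: [0.4503, -0.3031, 0.0629]
eef_rot: [179.9, -0.2, 4.9]
contact_force: [0.6, 3.0, 3.4]
gripper_width: 0.048
```

```bash
python3 go.py .4491 -.3028 .0577 4.9 .5
```

```text
t 23.60 pos [ 0.4503 -0.3031  0.0629] rot [ 1.7989e+02 -1.5000e-01  4.8600e+00] F [0.6 3.  3.4] w 48.0
[-0.03, -0.01, 0.13] [0.01, -0.02, -0.0]
```

Call:
apply_moves --targets '[[[0, 0, 0.15], [0, 0, 0], 35], [[0, 0, 0.1], [0, 0, 0], 35], [[0, 0, 0.1], [0, 0, 0], 35]]'

```text
time_s: 23.9
tcp_pos: [0.4514, -0.3035, 0.0582]
eef_rot: [179.7, -0.2, 5.2]
contact_force: [-15.4, 14.8, 51.9]
gripper_width: 0.048
```

```bash
python3 go.py .4491 -.3028 .0577 4.9 .5
```

```text
t 23.90 pos [ 0.4514 -0.3035  0.0582] rot [179.69  -0.2    5.16] F [-15.4  14.8  51.9] w 48.0
[-0.05, -0.02, 0.01] [0.04, -0.03, 0.03]
```

Call:
apply_moves --targets '[[[-0.02, 0, -0.02], [0, 0, 0], 35], [[0, 0, 0], [0, 0, 0], 35]]'

```text
time_s: 24.1
tcp_pos: [0.451, -0.303, 0.0605]
eef_rot: [179.7, -0.3, 5.2]
contact_force: [-1.1, 0.8, 2.6]
gripper_width: 0.048
```

```bash
python3 go.py .4491 -.3028 .0577 4.9 .5; python3 look.py w11 .45 -.305 .05;python3 -c "
import cv2;i=cv2.imread('pics/w11.png');cv2.imwrite('pics/w11b.png',cv2.resize(i[110:250,180:330],None,fx=4,fy=4,interpolation=0))"
```

```text
t 24.10 pos [ 0.451  -0.303   0.0605] rot [179.67  -0.34   5.19] F [-1.1  0.8  2.6] w 48.0
[-0.05, -0.01, 0.07] [0.04, -0.04, 0.04]
4005 [ 0.4602 -0.303   0.053 ] [ 0.4238 -0.3315  0.045 ] [ 0.4799 -0.2759  0.055 ]
```

View pics/w11b.png

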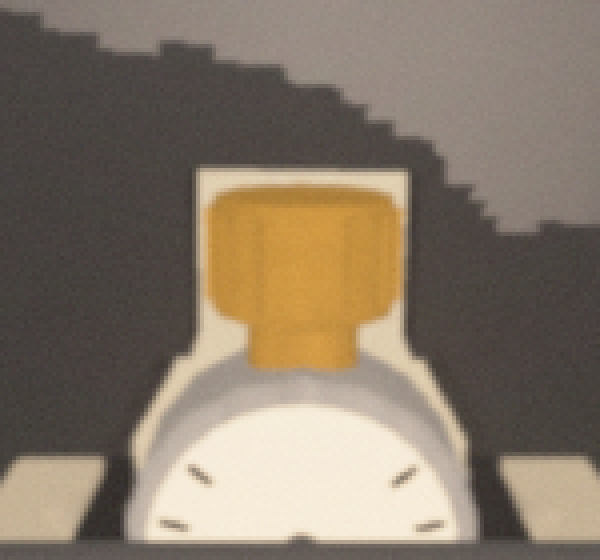

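Call:
apply_moves --targets '[[[-0.03, 0, 0.08], [0.03, -0.03, 0.03], 35], [[0, 0, 0.06], [0, 0, 0], 35], [[0, 0, 0.05], [0, 0, 0], 35]]'

```text
time_s: 24.45
tcp_pos: [0.4511, -0.3034, 0.0584]
eef_rot: [179.8, -0.2, 5.1]
contact_force: [-8.9, 10.2, 29.3]
gripper_width: 0.0478
```

```bash
python3 go.py .4491 -.3028 .0577 4.9 .5; python3 look.py w12 .45 -.305 .05
python3 - <<'E'
from h import *
for n in("w7","w11","w12"):
    s,c=pickle.load(open(f"pics/{n}.pkl","rb"));P=cloud(c,c["mount"]);W=cloud(c,wristpose(s,c));print(n,P[222:236,240:272].reshape(-1,3).mean(0).round(4),W[222:236,240:272].reshape(-1,3).mean(0).round(4), W[140:150,190:215,2].mean())
E
```

```text
t 24.45 pos [ 0.4511 -0.3034  0.0584] rot [ 1.798e+02 -1.600e-01  5.110e+00] F [-8.9 10.2 29.3] w 47.8
[-0.05, -0.02, 0.02] [0.03, -0.02, 0.03]
3819 [ 0.4596 -0.3035  0.0511] [ 0.4242 -0.3315  0.045 ] [ 0.4795 -0.2761  0.055 ]
w7 [0.0096 0.0006 0.0079] [0.5901 0.009  0.1133] nan
w11 [nan nan nan] [nan nan nan] nan
w12 [nan nan nan] [nan nan nan] 0.03886641118581548
```

Call:
apply_moves --targets '[[[-0.05, -0.03, 0.05], [0.02, -0.02, 0.02], 35], [[-0.02, -0.01, 0.06], [0, 0, 0], 35], [[0, 0, 0.06], [0, 0, 0], 35]]'

```text
time_s: 24.8
tcp_pos: [0.4511, -0.3034, 0.0583]
eef_rot: [179.7, -0.3, 5.1]
contact_force: [-11.1, 13.8, 38.8]
gripper_width: 0.0482
```

```bash
python3 go.py .4491 -.3028 .0577 4.9 .5; python3 look.py w13 .45 -.305 .05
```

```text
t 24.80 pos [ 0.4511 -0.3034  0.0583] rot [179.7   -0.28   5.14] F [-11.1  13.8  38.8] w 48.2
[-0.05, -0.02, 0.01] [0.04, -0.04, 0.03]
3819 [ 0.4595 -0.3036  0.0511] [ 0.425  -0.3313  0.045 ] [ 0.4794 -0.276   0.055 ]
```

Call:
apply_moves --targets '[[[0, 0, 0.0], [0, 0, 0], 60], [[0, 0, 0], [0, 0, 0], 60], [[0, 0, -0.1], [0, 0, 0], 60], [[0, 0, -0.6], [0, 0, 0], 60], [[0, 0, -0.8], [0, 0, 0], 60]]'

```text
time_s: 25.35
tcp_pos: [0.4483, -0.3029, 0.1149]
eef_rot: [179.9, 0.2, 5.1]
contact_force: [-0.7, -0.6, 0.9]
gripper_width: 0.06
```

```bash
python3 go.py .39 -.307 .127 4.9
```

```text
t 25.35 pos [ 0.4483 -0.3029  0.1149] rot [179.88   0.23   5.09] F [-0.7 -0.6  0.9] w 60.0
[-0.73, -0.01, -0.15] [0.01, 0.01, 0.01]
[-0.73, -0.01, -0.15] [0.01, 0.01, 0.01]
```

Call:
apply_moves --targets '[[[-0.7, 0, -0.1], [0, 0, 0], 60], [[-0.7, 0, -0.1], [0, 0, 0], 60], [[0, 0, 0], [0, 0, 0], 60]]'

```text
time_s: 25.65
tcp_pos: [0.3941, -0.3094, 0.1264]
eef_rot: [179.7, -0.0, 5.2]
contact_force: [0.4, -0.6, 0.4]
gripper_width: 0.0598
```

```bash
python3 look.py w14 .45 -.305 .05;python3 gauge.py w14 255 115 .0505
python3 - <<'E'
from h import *
i=cv2.imread('pics/w14.png');cv2.imwrite('pics/w14b.png',cv2.resize(i[30:190,170:330],None,fx=3.5,fy=3.5,interpolation=0))
s,c=pickle.load(open("pics/w14.pkl","rb"));W=cloud(c,wristpose(s,c))
hsv=cv2.cvtColor(c["img"],cv2.COLOR_BGR2HSV)
d=np.hypot(W[...,0]-.45,W[...,1]+.3035)
for a,b in ((0,.006),(.006,.012),(.012,.018)): print(a,np.nanmedian(W[...,2][(d>=a)&(d<b)]))
for dx,dy in ((.014,0),(-.014,0),(0,.014),(0,-.014)):
    m=np.hypot(W[...,0]-.45-dx,W[...,1]+.3035-dy)<.005;print(dx,dy,np.median(W[...,2][m]),m.sum())
m=(d>.034)&(d<.045)&(W[...,2]<.042)&(hsv[...,2]<150);print("insert",np.median(W[...,2][m]))
E
```

```text
3687 [ 0.4505 -0.3033  0.0512] [ 0.4247 -0.3283  0.045 ] [ 0.4793 -0.2792  0.0544]
ellipse c (252.919677734375, 134.48341369628906) (67.67362213134766, 69.00342559814453) -> [ 0.4503 -0.3035  0.0505] circ 449.5875549316406 -303.6080627441406 r 24.86691665649414
nut [ 0.4872 -0.3003  0.0465] yaw 4.821603173086996 0.036984116438068836 1066
0 0.05160352442960886
0.006 0.05129988486586473
0.012 0.05133514409929554
0.014 0 0.05127990959450905 162
-0.014 0 0.05137655964009519 144
0 0.014 0.051283149733183986 152
0 -0.014 0.05130872508013505 150
insert 0.03878476058823126
```

View pics/w14b.png

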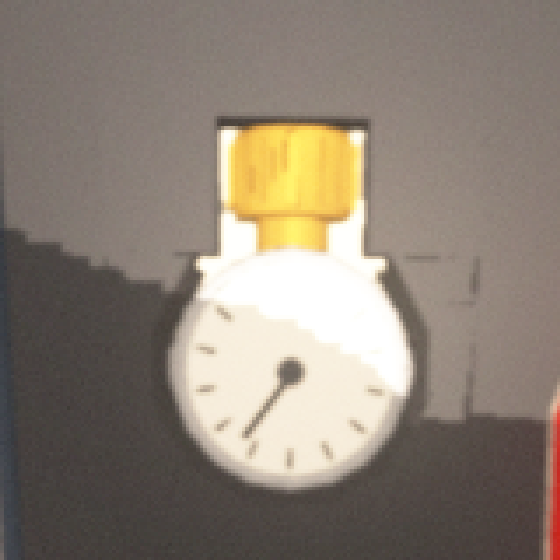

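Call:
apply_moves --targets '[[[0.5, 0, 0.1], [0, 0, 0], 0], [[0.7, 0, 0.4], [0, 0, 0], 0], [[0.2, 0, 0.4], [0, 0, 0], 0], [[0, 0, 0.2], [0, 0, 0], 0], [[0, 0, 0], [0, 0, 0], 0]]'

```text
time_s: 26.2
tcp_pos: [0.4587, -0.3052, 0.0792]
eef_rot: [179.6, -0.1, 5.2]
contact_force: [-0.2, -0.6, -0.2]
gripper_width: 0.0256
```

```bash
python3 go.py .4503 -.3035 .07 5 .5
```

```text
t 26.20 pos [ 0.4587 -0.3052  0.0792] rot [ 1.7959e+02 -1.1000e-01  5.2300e+00] F [-0.2 -0.6 -0.2] w 25.6
[-0.21, -0.06, 0.23] [0.05, -0.01, 0.03]
```

Call:
apply_moves --targets '[[[-0.2, -0.06, 0], [0.05, 0, 0], 0], [[-0.02, 0, 0.1], [0, 0, 0], 0], [[0, 0, 0.1], [0, 0, 0], 0], [[0, 0, 0], [0, 0, 0], 0]]'

```text
time_s: 26.6
tcp_pos: [0.4486, -0.3036, 0.0714]
eef_rot: [-180.0, -0.1, 5.2]
contact_force: [-0.6, 0.1, -0.4]
gripper_width: 0.0007
```

```bash
python3 go.py .4503 -.3035 .07 5 .5
```

```text
t 26.60 pos [ 0.4486 -0.3036  0.0714] rot [-1.7999e+02 -1.1000e-01  5.2200e+00] F [-0.6  0.1 -0.4] w 0.7
[0.04, 0.0, 0.03] [-0.0, -0.01, 0.03]
```

Call:
apply_moves --targets '[[[0.02, 0, 0.08], [0, 0, 0], 0], [[0, 0, 0.03], [0, 0, 0], 0]]'

```text
time_s: 26.8
tcp_pos: [0.4496, -0.3039, 0.0692]
eef_rot: [179.9, -0.2, 5.2]
contact_force: [-5.8, 7.0, 19.2]
gripper_width: 0.0004
```

Call:
apply_moves --targets '[[[0, 0, 0.04], [0, 0, 0], 0]]'

```text
time_s: 26.9
tcp_pos: [0.4496, -0.3039, 0.0692]
eef_rot: [179.9, -0.2, 5.3]
contact_force: [-5.0, 5.7, 18.5]
gripper_width: 0.0006
```

Call:
apply_moves --targets '[[[0, 0, 0.06], [0, 0, 0], 0], [[0, 0, 0.06], [0, 0, 0], 0]]'

```text
time_s: 27.1
tcp_pos: [0.4496, -0.3039, 0.0692]
eef_rot: [179.8, -0.3, 5.4]
contact_force: [-8.1, 8.1, 26.3]
gripper_width: 0.0005
```

Call:
apply_moves --targets '[[[0, 0, -0.5], [0, 0, 0.05], 60], [[0, 0, -1], [0.02, 0.02, 0.1], 60], [[0.1, -0.2, -0.9], [0, 0, 0.1], 60], [[0.2, -0.4, -0.9], [0, 0, 0.1], 60], [[0.2, -0.6, -0.7], [0, 0, 0.1], 60]]'

```text
time_s: 27.6
tcp_pos: [0.4634, -0.2548, 0.2325]
eef_rot: [-179.9, -0.1, 1.4]
contact_force: [0.3, -0.0, -0.3]
gripper_width: 0.0349
```

```bash
python3 go.py .43 .36 .27 0
```

```text
t 27.60 pos [ 0.4634 -0.2548  0.2325] rot [-1.7986e+02 -1.5000e-01  1.4100e+00] F [ 0.3 -0.  -0.3] w 34.9
[-0.03, -0.96, -0.06] [-0.0, -0.0, 0.01]
[-0.03, -0.96, -0.06] [-0.0, -0.0, 0.01]
[-0.03, -0.96, -0.06] [-0.0, -0.0, 0.01]
[-0.03, -0.96, -0.06] [-0.0, -0.0, 0.01]
[-0.03, -0.96, -0.06] [-0.0, -0.0, 0.01]
[-0.04, -0.96, -0.06] [-0.0, -0.0, 0.01]
[-0.04, -0.96, -0.06] [-0.0, -0.0, 0.01]
[-0.04, -0.96, -0.06] [-0.0, -0.0, 0.01]
[-0.04, -0.96, -0.06] [-0.0, -0.0, 0.01]
[-0.04, -0.96, -0.06] [-0.0, -0.0, 0.01]
[-0.04, -0.96, -0.06] [-0.0, -0.0, 0.01]
[-0.04, -0.96, -0.06] [-0.0, -0.0, 0.01]
[-0.05, -0.96, -0.06] [-0.0, -0.0, 0.01]
[-0.05, -0.96, -0.06] [-0.0, -0.0, 0.01]
[-0.05, -0.96, -0.06] [-0.0, -0.0, 0.01]
[-0.05, -0.96, -0.06] [-0.0, -0.0, 0.01]
```

Call:
apply_moves --targets '[[[0, -0.8, -0.6], [0, 0, 0.03], 87], [[0, -0.95, -0.3], [0, 0, 0.03], 87], [[0, -0.95, -0.1], [0, 0, 0.03], 87], [[0, -0.95, -0.05], [0, 0, 0.03], 87], [[0, -0.95, -0.05], [0, 0, 0.03], 87]]'

```text
time_s: 28.1
tcp_pos: [0.4628, -0.0667, 0.2853]
eef_rot: [-179.9, -0.9, -0.1]
contact_force: [1.7, 0.7, 0.4]
gripper_width: 0.0748
```

Call:
apply_moves --targets '[[[-0.05, -0.95, 0], [0, 0, 0.02], 87], [[-0.05, -0.95, 0], [0, 0, 0.02], 87], [[-0.05, -0.95, 0], [0, 0, 0], 87], [[-0.05, -0.95, 0], [0, 0, 0], 87], [[-0.05, -0.95, 0], [0, 0, 0], 87]]'

```text
time_s: 28.6
tcp_pos: [0.4524, 0.1311, 0.2886]
eef_rot: [-179.7, -1.3, -0.5]
contact_force: [0.5, -0.1, -0.8]
gripper_width: 0.0873
```

```bash
python3 go.py .42 .375 .265 0
```

```text
t 28.60 pos [0.4524 0.1311 0.2886] rot [-179.66   -1.31   -0.48] F [ 0.5 -0.1 -0.8] w 87.3
[-0.12, -0.87, 0.09] [-0.01, -0.02, -0.01]
[-0.12, -0.87, 0.09] [-0.01, -0.02, -0.01]
[-0.12, -0.87, 0.09] [-0.01, -0.02, -0.01]
[-0.12, -0.87, 0.09] [-0.01, -0.02, -0.01]
[-0.12, -0.87, 0.09] [-0.01, -0.02, -0.01]
[-0.12, -0.87, 0.08] [-0.01, -0.02, -0.01]
[-0.12, -0.87, 0.08] [-0.01, -0.02, -0.01]
```

Call:
apply_moves --targets '[[[-0.15, -0.9, 0], [-0.02, -0.05, -0.02], 87], [[-0.15, -0.9, 0], [-0.02, -0.05, -0.02], 87], [[-0.15, -0.9, 0.05], [0, -0.03, -0.02], 87], [[-0.15, -0.9, 0.05], [0, -0.03, 0], 87], [[-0.1, -0.7, 0.05], [0, 0, 0], 87]]'

```text
time_s: 29.1
tcp_pos: [0.4226, 0.3117, 0.2846]
eef_rot: [-179.8, -0.2, 0.1]
contact_force: [-0.2, 1.1, 0.4]
gripper_width: 0.0867
```

Call:
apply_moves --targets '[[[0, -0.2, 0.05], [0, 0, 0], 87], [[0, 0, 0], [0, 0, 0], 87]]'

```text
time_s: 29.3
tcp_pos: [0.4217, 0.3229, 0.2818]
eef_rot: [-179.8, -0.2, 0.3]
contact_force: [0.5, -1.2, 0.0]
gripper_width: 0.0868
```

```bash
python3 go.py .4085 .384 .200 0 .6;python3 look.py w15 .408 .384 .212
```

```text
t 29.30 pos [0.4217 0.3229 0.2818] rot [-179.77   -0.19    0.32] F [ 0.5 -1.2  0. ] w 86.8
[-0.07, -0.3, 0.41] [-0.01, -0.0, 0.01]
[-0.07, -0.3, 0.41] [-0.01, -0.0, 0.01]
[-0.07, -0.3, 0.41] [-0.01, -0.0, 0.01]
[-0.07, -0.3, 0.41] [-0.01, -0.0, 0.01]
[-0.07, -0.31, 0.41] [-0.01, -0.0, 0.01]
468 [0.4121 0.3793 0.2107] [0.3955 0.3718 0.2071] [0.4196 0.396  0.2128]
```

View pics/w15.png

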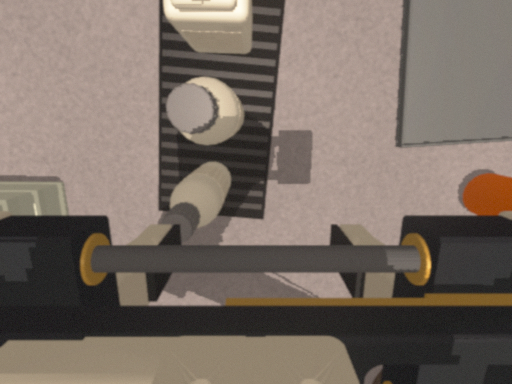

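Call:
apply_moves --targets '[[[-0.15, -0.7, 0], [-0.02, 0, 0.02], 87], [[-0.15, -0.65, 0.2], [0, 0, 0], 87], [[-0.05, -0.25, 0.5], [0, 0, 0], 80], [[0, 0, 0.5], [0, 0, 0], 72], [[0, 0, 0], [0, 0, 0], 66]]'

```text
time_s: 29.85
tcp_pos: [0.4095, 0.3831, 0.2355]
eef_rot: [-179.7, -0.3, -0.2]
contact_force: [0.5, -0.8, 0.3]
gripper_width: 0.0699
```

```bash
python3 go.py .409 .384 .200 0 .6
```

```text
t 29.85 pos [0.4095 0.3831 0.2355] rot [-179.75   -0.33   -0.2 ] F [ 0.5 -0.8  0.3] w 69.9
[-0.01, -0.01, 0.44] [-0.02, -0.02, -0.01]
[-0.01, -0.01, 0.44] [-0.02, -0.02, -0.01]
```

Call:
apply_moves --targets '[[[-0.01, -0.02, 0.45], [-0.03, -0.04, -0.02], 66], [[0, 0, 0.35], [0, 0, 0], 66], [[0, 0, 0.1], [0, 0, 0], 60], [[0, 0, 0], [0, 0, 0], 60]]' --squeeze 45

```text
time_s: 30.25
tcp_pos: [0.4116, 0.3816, 0.2022]
eef_rot: [-179.8, -0.2, -0.2]
contact_force: [0.5, -0.2, 0.9]
gripper_width: 0.0609
```

```bash
python3 go.py .409 .384 .200 0 .6
```

```text
t 30.25 pos [0.4116 0.3816 0.2022] rot [-179.83   -0.19   -0.2 ] F [ 0.5 -0.2  0.9] w 60.9
[-0.06, -0.06, 0.06] [-0.02, -0.02, -0.03]
```

Call:
apply_moves --targets '[[[-0.07, -0.06, 0.06], [-0.02, -0.02, -0.02], 15], [[0, 0, 0], [0, 0, 0], 15], [[0, 0, 0], [0, 0, 0], 15], [[0, 0, 0], [0, 0, 0], 15], [[0, 0, 0], [0, 0, 0], 15]]'

```text
time_s: 30.75
tcp_pos: [0.4095, 0.3849, 0.2027]
eef_rot: [-179.8, -0.2, -0.0]
contact_force: [-0.6, -1.5, -0.5]
gripper_width: 0.0253
```

```bash
python3 go.py .409 .384 .200 0 .6
```

```text
t 30.75 pos [0.4095 0.3849 0.2027] rot [-1.7981e+02 -1.7000e-01 -2.0000e-02] F [-0.6 -1.5 -0.5] w 25.3
[-0.01, 0.02, 0.07] [-0.02, -0.02, -0.0]
```

Call:
apply_moves --targets '[[[0, 0, -0.3], [0, 0, 0], 15], [[0, 0, -0.7], [0, 0, 0], 15], [[0, 0.2, -0.8], [0, 0, 0], 15], [[0.1, 0.4, -0.6], [0, 0, 0], 15], [[0.25, 0.6, -0.2], [0, 0, 0], 15]]'

```text
time_s: 31.25
tcp_pos: [0.421, 0.3356, 0.3088]
eef_rot: [179.8, 0.2, 0.1]
contact_force: [1.3, 0.0, -5.2]
gripper_width: 0.025
```

```bash
python3 go.py .6066 -.0694 .29 0 .85
```

```text
t 31.25 pos [0.421  0.3356 0.3088] rot [1.7979e+02 1.6000e-01 1.0000e-01] F [ 1.3  0.  -5.2] w 25.0
[0.33, 0.72, 0.04] [0.0, 0.0, 0.0]
[0.33, 0.72, 0.04] [0.0, 0.0, 0.0]
[0.33, 0.72, 0.04] [0.0, 0.0, 0.0]
[0.33, 0.72, 0.03] [0.0, 0.0, 0.0]
[0.33, 0.72, 0.03] [0.0, 0.0, 0.0]
[0.33, 0.72, 0.03] [0.0, 0.0, 0.0]
[0.33, 0.72, 0.03] [0.0, 0.0, 0.0]
[0.33, 0.72, 0.03] [0.0, 0.0, 0.0]
[0.33, 0.72, 0.03] [0.0, 0.0, 0.0]
[0.33, 0.72, 0.03] [0.0, 0.0, 0.0]
[0.33, 0.72, 0.03] [0.0, 0.0, 0.0]
[0.33, 0.72, 0.03] [0.0, 0.0, 0.0]
[0.33, 0.72, 0.03] [0.0, 0.0, 0.0]
[0.33, 0.72, 0.03] [0.0, 0.0, 0.0]
```

Call:
apply_moves --targets '[[[0.36, 0.8, 0.06], [0, 0, 0], 15], [[0.36, 0.8, 0.06], [0, 0, 0], 15], [[0.36, 0.8, 0.06], [0, 0, 0], 15], [[0.36, 0.8, 0.06], [0, 0, 0], 15], [[0.36, 0.8, 0.06], [0, 0, 0], 15]]'

```text
time_s: 31.75
tcp_pos: [0.4939, 0.1713, 0.3019]
eef_rot: [-180.0, 0.1, 0.3]
contact_force: [1.2, 0.1, -4.5]
gripper_width: 0.025
```

Call:
apply_moves --targets '[[[0.36, 0.8, 0.06], [0, 0, 0], 15], [[0.36, 0.8, 0.06], [0, 0, 0], 15], [[0.36, 0.8, 0.06], [0, 0, 0], 15], [[0.36, 0.8, 0.06], [0, 0, 0], 15], [[0.3, 0.7, 0.06], [0, 0, 0], 15]]'

```text
time_s: 32.25
tcp_pos: [0.5647, 0.0082, 0.2915]
eef_rot: [-179.9, 0.2, 0.4]
contact_force: [-0.6, 0.2, -4.1]
gripper_width: 0.0249
```

```bash
python3 go.py .6066 -.0694 .25 0 .7
```

```text
t 32.25 pos [0.5647 0.0082 0.2915] rot [-1.799e+02  1.500e-01  3.500e-01] F [-0.6  0.2 -4.1] w 24.9
[0.26, 0.49, 0.26] [-0.0, 0.0, 0.01]
[0.26, 0.49, 0.26] [-0.0, 0.0, 0.01]
[0.26, 0.49, 0.26] [-0.0, 0.0, 0.01]
[0.26, 0.49, 0.26] [-0.0, 0.0, 0.01]
```

Call:
apply_moves --targets '[[[0.33, 0.6, 0.1], [0, 0, 0.02], 15], [[0.3, 0.5, 0.2], [0, 0, 0.02], 15], [[0.15, 0.3, 0.3], [0, 0, 0], 15], [[0, 0.05, 0.3], [0, 0, 0], 15], [[0, 0, 0.1], [0, 0, 0], 15]]'

```text
time_s: 32.75
tcp_pos: [0.5963, -0.0558, 0.2498]
eef_rot: [-179.9, 0.3, -0.3]
contact_force: [0.1, 0.4, -4.1]
gripper_width: 0.0253
```

```bash
python3 go.py .6066 -.0694 .215 0 .7
```

```text
t 32.75 pos [ 0.5963 -0.0558  0.2498] rot [-179.89    0.33   -0.29] F [ 0.1  0.4 -4.1] w 25.3
[0.13, 0.17, 0.43] [-0.01, 0.02, -0.02]
[0.13, 0.17, 0.43] [-0.01, 0.02, -0.02]
```

Call:
apply_moves --targets '[[[0.3, 0.35, 0.1], [0, 0.03, -0.03], 15], [[0.05, 0.08, 0.3], [0, 0.01, 0], 15], [[0, 0, 0.3], [0, 0, 0], 15], [[0, 0, 0.1], [0, 0, 0], 15]]'

```text
time_s: 33.15
tcp_pos: [0.6088, -0.0704, 0.2156]
eef_rot: [-179.8, 0.1, 0.1]
contact_force: [-0.5, 0.2, -3.6]
gripper_width: 0.0252
```

```bash
python3 go.py .6066 -.0694 .2007 0 .7
```

```text
t 33.15 pos [ 0.6088 -0.0704  0.2156] rot [-1.7984e+02  9.0000e-02  1.1000e-01] F [-0.5  0.2 -3.6] w 25.2
[-0.05, -0.02, 0.37] [-0.02, 0.01, 0.01]
```

Call:
apply_moves --targets '[[[-0.06, -0.03, 0.15], [-0.02, 0, 0.01], 15], [[0, 0, 0.15], [0, 0, 0], 15], [[0, 0, 0], [0, 0, 0], 15]]'

```text
time_s: 33.45
tcp_pos: [0.6051, -0.0675, 0.2022]
eef_rot: [180.0, 0.2, 0.1]
contact_force: [0.2, -0.5, -3.9]
gripper_width: 0.0252
```

```bash
python3 go.py .6066 -.0694 .2007 0 .7
```

```text
t 33.45 pos [ 0.6051 -0.0675  0.2022] rot [1.7999e+02 1.6000e-01 1.1000e-01] F [ 0.2 -0.5 -3.9] w 25.2
[0.04, 0.05, 0.04] [0.0, 0.02, 0.01]
```

Call:
apply_moves --targets '[[[0.05, 0.06, 0.0], [0, 0.02, 0], 15], [[0, 0, 0.04], [0, 0, 0], 15], [[0, 0, 0.04], [0, 0, 0], 15]]'

```text
time_s: 33.75
tcp_pos: [0.6082, -0.0699, 0.2007]
eef_rot: [180.0, -0.2, 0.2]
contact_force: [-0.7, -0.4, 4.8]
gripper_width: 0.0253
```

```bash
python3 go.py .6066 -.0694 .2007 0 .7
```

```text
t 33.75 pos [ 0.6082 -0.0699  0.2007] rot [ 1.7998e+02 -1.8000e-01  1.7000e-01] F [-0.7 -0.4  4.8] w 25.3
[-0.04, -0.01, 0.0] [0.0, -0.02, 0.02]
```

Call:
apply_moves --targets '[[[0, 0, 0], [0, 0, 0], 87], [[0, 0, 0], [0, 0, 0], 87], [[0, 0, -0.3], [0, 0, 0], 87], [[0, 0, -0.7], [0, -0.02, 0], 87], [[0, -0.1, -0.8], [0, 0, 0], 87]]'

```text
time_s: 34.25
tcp_pos: [0.6072, -0.0666, 0.2739]
eef_rot: [179.9, 0.2, 0.1]
contact_force: [0.7, 0.3, 0.4]
gripper_width: 0.0597
```

```bash
python3 go.py .5017 .34 .28 0
```

```text
t 34.25 pos [ 0.6072 -0.0666  0.2739] rot [1.7991e+02 2.1000e-01 1.3000e-01] F [0.7 0.3 0.4] w 59.7
[-0.24, -0.92, -0.01] [0.0, 0.0, 0.0]
[-0.24, -0.92, -0.01] [0.0, 0.0, 0.0]
[-0.24, -0.92, -0.01] [0.0, 0.0, 0.0]
[-0.24, -0.92, -0.01] [0.0, 0.0, 0.0]
[-0.24, -0.92, -0.01] [0.0, 0.0, 0.0]
[-0.24, -0.92, -0.01] [0.0, 0.0, 0.0]
[-0.24, -0.92, -0.01] [0.0, 0.0, 0.0]
[-0.24, -0.92, -0.01] [0.0, 0.0, 0.0]
[-0.24, -0.92, -0.01] [0.0, 0.0, 0.0]
[-0.24, -0.92, -0.01] [0.0, 0.0, 0.0]
[-0.24, -0.92, -0.01] [0.0, 0.0, 0.0]
```

Call:
apply_moves --targets '[[[-0.24, -0.92, -0.05], [0, 0, 0], 87], [[-0.24, -0.92, -0.05], [0, 0, 0], 87], [[-0.24, -0.92, -0.05], [0, 0, 0], 87], [[-0.24, -0.92, 0], [0, 0, 0], 87], [[-0.24, -0.92, 0], [0, 0, 0], 87]]'

```text
time_s: 34.75
tcp_pos: [0.5622, 0.1192, 0.2926]
eef_rot: [-180.0, -0.8, -0.2]
contact_force: [1.6, -0.1, 0.5]
gripper_width: 0.0866
```

Call:
apply_moves --targets '[[[-0.26, -0.92, 0], [0, 0, 0], 87], [[-0.26, -0.92, 0], [0, 0, 0], 87], [[-0.26, -0.92, 0], [0, 0, 0], 87], [[-0.26, -0.9, 0], [0, 0, 0], 87], [[-0.2, -0.6, 0], [0, 0, 0], 87]]'

```text
time_s: 35.25
tcp_pos: [0.5115, 0.2982, 0.3004]
eef_rot: [-179.7, -1.2, -0.2]
contact_force: [0.7, 0.8, -0.3]
gripper_width: 0.087
```

```bash
python3 go.py .5017 .372 .26 0;python3 look.py w16 .501 .372 .202
python3 - <<'E'
from h import *
from plant import r
c=r.capture("top");M=world(c);P=cloud(c,M);cv2.imwrite("pics/t16.png",c["img"])
for nm,(x,y),zt in [("slim",(.605,-.07),.21)]:
    m=(np.hypot(P[...,0]-x,P[...,1]-y)<.03)&(P[...,2]>zt-.009)
    mm=np.nonzero(m); print(nm,m.sum(),onplane(c,M,[[mm[1].mean(),mm[0].mean()]],zt))
E
```

```text
t 35.25 pos [0.5115 0.2982 0.3004] rot [-1.7967e+02 -1.2500e+00 -1.6000e-01] F [ 0.7  0.8 -0.3] w 87.0
[-0.09, -0.61, 0.34] [-0.01, -0.05, -0.01]
[-0.09, -0.61, 0.34] [-0.01, -0.05, -0.01]
[-0.08, -0.61, 0.34] [-0.01, -0.05, -0.01]
956 [0.5012 0.3683 0.2009] [0.4806 0.3533 0.197 ] [0.5147 0.388  0.2029]
slim 80 [[ 0.60484268 -0.0712868   0.21      ]]
```

View pics/t16.png

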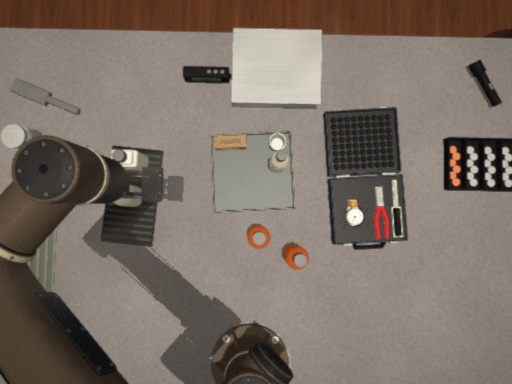

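Call:
apply_moves --targets '[[[-0.1, -0.8, 0.1], [-0.02, -0.1, 0], 87], [[-0.08, -0.7, 0.3], [0, -0.05, 0], 87], [[-0.03, -0.3, 0.5], [0, 0, 0], 87], [[0, 0, 0.5], [0, 0, 0], 87], [[0, 0, 0.1], [0, 0, 0], 80]]'

```text
time_s: 35.85
tcp_pos: [0.504, 0.376, 0.2422]
eef_rot: [-179.6, -0.3, 0.0]
contact_force: [0.9, -0.6, -0.4]
gripper_width: 0.0834
```

```bash
python3 go.py .501 .372 .195 0 .6
```

```text
t 35.85 pos [0.504  0.376  0.2422] rot [-1.7957e+02 -2.6000e-01  1.0000e-02] F [ 0.9 -0.6 -0.4] w 83.4
[-0.04, 0.05, 0.59] [-0.03, -0.02, 0.0]
[-0.04, 0.05, 0.59] [-0.03, -0.02, 0.0]
```

Call:
apply_moves --targets '[[[-0.06, 0.08, 0.4], [-0.05, -0.03, 0], 75], [[-0.02, 0, 0.5], [0, 0, 0], 70], [[0, 0, 0.2], [0, 0, 0], 65], [[0, 0, 0], [0, 0, 0], 60]]'

```text
time_s: 36.25
tcp_pos: [0.5012, 0.3719, 0.1961]
eef_rot: [179.9, -0.0, -0.0]
contact_force: [0.9, 0.0, 1.0]
gripper_width: 0.0625
```

```bash
python3 go.py .501 .372 .195 0 .6
```

```text
t 36.25 pos [0.5012 0.3719 0.1961] rot [ 1.7995e+02 -1.0000e-02 -5.0000e-02] F [0.9 0.  1. ] w 62.5
[-0.01, -0.0, 0.03] [0.01, -0.0, -0.01]
```

Call:
apply_moves --targets '[[[0, 0, 0.02], [0, 0, 0], 20], [[0, 0, 0], [0, 0, 0], 20], [[0, 0, 0], [0, 0, 0], 20], [[0, 0, 0], [0, 0, 0], 20], [[0, 0, 0], [0, 0, 0], 20]]'

```text
time_s: 36.75
tcp_pos: [0.5022, 0.3721, 0.1979]
eef_rot: [-179.9, -0.1, -0.1]
contact_force: [1.4, 0.1, -4.0]
gripper_width: 0.0347
```

```bash
python3 go.py .501 .372 .195 0 .6
```

```text
t 36.75 pos [0.5022 0.3721 0.1979] rot [-1.7991e+02 -1.4000e-01 -9.0000e-02] F [ 1.4  0.1 -4. ] w 34.7
[-0.03, 0.0, 0.07] [-0.01, -0.02, -0.01]
```

Call:
apply_moves --targets '[[[0, 0, -0.3], [0, 0, 0], 20], [[0, 0, -0.6], [0, 0, 0], 20], [[0, 0.2, -0.6], [0, 0, 0], 20], [[0, 0.5, -0.4], [0, 0, 0], 20], [[0, 0.7, 0], [0, 0, 0], 20]]'

```text
time_s: 37.25
tcp_pos: [0.4999, 0.316, 0.2749]
eef_rot: [179.8, 0.2, 0.0]
contact_force: [1.8, 0.8, -6.2]
gripper_width: 0.0351
```

Call:
apply_moves --targets '[[[0.02, 0.8, 0], [0, 0, 0], 20], [[0.02, 0.8, 0], [0, 0, 0], 20], [[0.02, 0.8, 0], [0, 0, 0], 20], [[0.02, 0.8, 0], [0, 0, 0], 20], [[0.02, 0.8, 0], [0, 0, 0], 20]]'

```text
time_s: 37.75
tcp_pos: [0.5014, 0.1506, 0.2776]
eef_rot: [179.8, 0.4, 0.2]
contact_force: [0.8, 0.5, -6.0]
gripper_width: 0.0349
```

```bash
python3 go.py .505 -.0022 .26 0 .8
```

```text
t 37.75 pos [0.5014 0.1506 0.2776] rot [1.7984e+02 3.7000e-01 1.6000e-01] F [ 0.8  0.5 -6. ] w 34.9
[0.02, 0.76, 0.09] [0.0, 0.01, 0.0]
[0.02, 0.76, 0.09] [0.0, 0.01, 0.0]
[0.02, 0.76, 0.09] [0.0, 0.01, 0.0]
[0.02, 0.76, 0.09] [0.0, 0.01, 0.0]
[0.02, 0.76, 0.09] [0.0, 0.01, 0.0]
```

Call:
apply_moves --targets '[[[0.03, 0.8, 0.1], [0, 0.02, 0], 20], [[0.03, 0.8, 0.1], [0, 0.02, 0], 20], [[0.03, 0.8, 0.1], [0, 0.01, 0], 20], [[0.02, 0.6, 0.1], [0, 0, 0], 20], [[0, 0.3, 0.2], [0, 0, 0], 20]]'

```text
time_s: 38.25
tcp_pos: [0.5037, 0.0112, 0.2564]
eef_rot: [179.9, -0.1, 0.1]
contact_force: [-0.2, 0.1, -4.8]
gripper_width: 0.0352
```

```bash
python3 go.py .505 -.0022 .215 0 .8
```

```text
t 38.25 pos [0.5037 0.0112 0.2564] rot [ 1.7993e+02 -6.0000e-02  7.0000e-02] F [-0.2  0.1 -4.8] w 35.2
[0.02, 0.17, 0.52] [0.0, -0.0, 0.0]
[0.02, 0.17, 0.52] [0.0, -0.0, 0.0]
```

Call:
apply_moves --targets '[[[0.02, 0.25, 0.3], [0, 0, 0], 20], [[0.02, 0.05, 0.4], [0, 0, 0], 20], [[0, 0, 0.3], [0, 0, 0], 20], [[0, 0, 0], [0, 0, 0], 20]]'

```text
time_s: 38.65
tcp_pos: [0.5038, -0.0024, 0.2127]
eef_rot: [180.0, 0.1, -0.1]
contact_force: [-1.6, 0.2, -5.5]
gripper_width: 0.0355
```

```bash
python3 go.py .505 -.0022 .196 0 .8
```

```text
t 38.65 pos [ 0.5038 -0.0024  0.2127] rot [ 1.7995e+02  1.1000e-01 -6.0000e-02] F [-1.6  0.2 -5.5] w 35.5
[0.03, -0.01, 0.42] [0.01, 0.01, -0.01]
```

Call:
apply_moves --targets '[[[0.02, 0, 0.2], [0, 0.01, 0], 20], [[0, 0, 0.15], [0, 0, 0], 20], [[0, 0, 0.03], [0, 0, 0], 20]]'

```text
time_s: 38.95
tcp_pos: [0.5053, -0.0012, 0.1968]
eef_rot: [180.0, -0.0, 0.0]
contact_force: [-0.1, -0.5, -4.4]
gripper_width: 0.0351
```

```bash
python3 go.py .505 -.0022 .195 0 .8
```

```text
t 38.95 pos [ 0.5053 -0.0012  0.1968] rot [ 1.7995e+02 -1.0000e-02  5.0000e-02] F [-0.1 -0.5 -4.4] w 35.1
[-0.01, 0.03, 0.04] [0.01, -0.0, 0.01]
```

Call:
apply_moves --targets '[[[0, 0.03, 0.05], [0, 0, 0], 20], [[0, 0, 0.04], [0, 0, 0], 20]]'

```text
time_s: 39.15
tcp_pos: [0.5076, -0.0018, 0.196]
eef_rot: [179.9, -0.3, 0.2]
contact_force: [-3.6, -0.2, 7.6]
gripper_width: 0.0351
```

Call:
apply_moves --targets '[[[-0.08, 0, -0.06], [0, -0.03, 0], 20], [[-0.02, 0, 0.02], [0, 0, 0], 20]]'

```text
time_s: 39.35
tcp_pos: [0.5043, -0.0014, 0.1988]
eef_rot: [180.0, -0.2, 0.2]
contact_force: [0.4, 0.6, -6.6]
gripper_width: 0.035
```

```bash
python3 go.py .505 -.0022 .195 0 .8
```

```text
t 39.35 pos [ 0.5043 -0.0014  0.1988] rot [179.98  -0.18   0.21] F [ 0.4  0.6 -6.6] w 35.0
[0.02, 0.02, 0.1] [0.0, -0.02, 0.03]
```

Call:
apply_moves --targets '[[[-0.01, 0.02, 0.07], [0, -0.03, 0.02], 20], [[-0.02, 0, 0.04], [0, 0, 0], 20], [[-0.01, 0, 0.02], [0, 0, 0], 20]]'

```text
time_s: 39.65
tcp_pos: [0.5045, -0.0023, 0.1958]
eef_rot: [180.0, -0.2, 0.1]
contact_force: [0.4, 0.5, 3.3]
gripper_width: 0.0349
```

Contact at the right spot; release and go for the oblong.

Call:
apply_moves --targets '[[[0, 0, 0], [0, 0, 0], 87], [[0, 0, 0], [0, 0, 0], 87], [[0, 0, -0.3], [0, 0, 0], 87], [[0, 0, -0.7], [0, -0.02, 0], 87], [[0, -0.1, -0.8], [0, 0, 0], 87]]'

```text
time_s: 40.15
tcp_pos: [0.5026, 0.0009, 0.2677]
eef_rot: [179.8, 0.3, 0.1]
contact_force: [0.5, 0.5, -0.2]
gripper_width: 0.0695
```

Call:
apply_moves --targets '[[[0.2, -0.9, 0], [0, 0, 0], 87], [[0.22, -0.92, 0], [0, 0, 0], 87], [[0.22, -0.92, 0], [0, 0, 0], 87], [[0.22, -0.92, 0], [0, 0, 0], 87], [[0.22, -0.92, 0], [0, 0, 0], 87]]'

```text
time_s: 40.65
tcp_pos: [0.5496, 0.1874, 0.2801]
eef_rot: [-179.9, -0.5, -0.2]
contact_force: [1.0, -0.8, -0.6]
gripper_width: 0.0871
```

```bash
python3 go.py .6 .345 .25 0
```

```text
t 40.65 pos [0.5496 0.1874 0.2801] rot [-179.88   -0.51   -0.21] F [ 1.  -0.8 -0.6] w 87.1
[0.25, -0.79, 0.15] [-0.0, -0.01, -0.01]
[0.25, -0.79, 0.15] [-0.0, -0.01, -0.01]
[0.25, -0.79, 0.15] [-0.0, -0.01, -0.01]
[0.25, -0.79, 0.15] [-0.0, -0.01, -0.01]
[0.25, -0.79, 0.15] [-0.0, -0.01, -0.01]
```

Call:
apply_moves --targets '[[[0.25, -0.8, 0.1], [0, -0.03, -0.01], 87], [[0.25, -0.8, 0.1], [0, -0.03, -0.01], 87], [[0.25, -0.8, 0.1], [0, 0, 0], 87], [[0.25, -0.6, 0.2], [0, 0, 0], 87], [[0, 0, 0], [0, 0, 0], 87]]'

```text
time_s: 41.15
tcp_pos: [0.5921, 0.3175, 0.2641]
eef_rot: [-179.8, -0.2, 0.2]
contact_force: [-0.4, -0.1, -0.3]
gripper_width: 0.0868
```

```bash
python3 go.py .601 .367 .187 0 .6;python3 look.py w17 .6 .367 .192
```

```text
t 41.15 pos [0.5921 0.3175 0.2641] rot [-179.8    -0.22    0.21] F [-0.4 -0.1 -0.3] w 86.8
[0.05, -0.31, 0.48] [-0.01, -0.01, 0.01]
[0.06, -0.31, 0.48] [-0.01, -0.01, 0.01]
[0.06, -0.31, 0.48] [-0.01, -0.01, 0.01]
[0.06, -0.31, 0.48] [-0.01, -0.01, 0.01]
1448 [0.5992 0.3661 0.1908] [0.5825 0.3499 0.187 ] [0.6151 0.3829 0.1931]
```

View pics/w17.png

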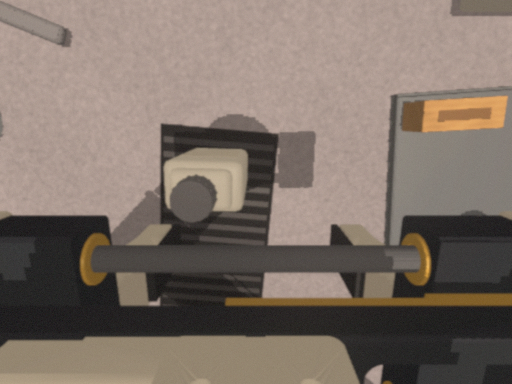

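Call:
apply_moves --targets '[[[0.12, -0.7, 0.1], [-0.02, -0.02, 0.02], 87], [[0.08, -0.5, 0.4], [0, 0, 0], 87], [[0, 0, 0.6], [0, 0, 0], 80], [[0, 0, 0.3], [0, 0, 0], 72], [[0, 0, 0], [0, 0, 0], 66]]'

```text
time_s: 41.7
tcp_pos: [0.6005, 0.3644, 0.2097]
eef_rot: [-179.9, -0.2, -0.0]
contact_force: [0.7, 0.2, 0.1]
gripper_width: 0.0698
```

```bash
python3 go.py .6 .367 .187 0 .6
```

```text
t 41.70 pos [0.6005 0.3644 0.2097] rot [-1.7986e+02 -2.4000e-01 -3.0000e-02] F [0.7 0.2 0.1] w 69.8
[-0.01, -0.06, 0.57] [-0.02, -0.03, -0.0]
```

Call:
apply_moves --targets '[[[-0.02, -0.06, 0.3], [-0.02, -0.03, 0], 60], [[0, 0, 0.25], [0, 0, 0], 50], [[0, 0, 0], [0, 0, 0], 48]]'

```text
time_s: 42.0
tcp_pos: [0.6001, 0.3662, 0.1876]
eef_rot: [-180.0, -0.0, -0.1]
contact_force: [0.0, -0.6, -0.6]
gripper_width: 0.0509
```

```bash
python3 go.py .6 .367 .187 0 .6
```

```text
t 42.00 pos [0.6001 0.3662 0.1876] rot [-1.7999e+02 -5.0000e-02 -7.0000e-02] F [ 0.  -0.6 -0.6] w 50.9
[-0.0, -0.02, 0.02] [-0.0, -0.01, -0.01]
```

Call:
apply_moves --targets '[[[0, -0.01, 0.01], [0, 0, 0], 20], [[0, 0, 0], [0, 0, 0], 20], [[0, 0, 0], [0, 0, 0], 20], [[0, 0, 0], [0, 0, 0], 20]]'

```text
time_s: 42.4
tcp_pos: [0.6005, 0.3666, 0.1882]
eef_rot: [-179.9, -0.1, -0.1]
contact_force: [0.1, 1.1, -3.1]
gripper_width: 0.0328
```

```bash
python3 go.py .6 .367 .187 0 .6
```

```text
t 42.40 pos [0.6005 0.3666 0.1882] rot [-1.7992e+02 -1.1000e-01 -1.0000e-01] F [ 0.1  1.1 -3.1] w 32.8
[-0.01, -0.01, 0.03] [-0.01, -0.01, -0.01]
```

Call:
apply_moves --targets '[[[0, 0, -0.3], [0, 0, 0], 20], [[0, 0, -0.6], [0, 0, 0], 20], [[0, 0.2, -0.6], [0, 0, 0], 20], [[0, 0.5, -0.3], [0, 0, 0], 20], [[0, 0.7, 0], [0, 0, 0], 20]]'

```text
time_s: 42.9
tcp_pos: [0.5976, 0.3101, 0.26]
eef_rot: [179.8, 0.3, 0.0]
contact_force: [0.8, -0.7, -6.7]
gripper_width: 0.0331
```

Call:
apply_moves --targets '[[[0, 0.8, 0], [0, 0, 0], 20], [[0, 0.8, 0], [0, 0, 0], 20], [[0, 0.8, 0], [0, 0, 0], 20], [[0, 0.7, 0], [0, 0, 0], 20], [[0, 0.6, 0], [0, 0, 0], 20]]'

```text
time_s: 43.4
tcp_pos: [0.5938, 0.1521, 0.261]
eef_rot: [179.8, 0.6, 0.0]
contact_force: [0.9, 1.0, -6.1]
gripper_width: 0.0329
```

```bash
python3 go.py .5965 .0823 .24 0 .6
```

```text
t 43.40 pos [0.5938 0.1521 0.261 ] rot [179.76   0.6    0.  ] F [ 0.9  1.  -6.1] w 32.9
[0.02, 0.44, 0.13] [0.01, 0.02, 0.0]
[0.02, 0.44, 0.13] [0.01, 0.02, 0.0]
[0.02, 0.44, 0.13] [0.01, 0.02, 0.0]
[0.02, 0.44, 0.13] [0.01, 0.02, 0.0]
```

Call:
apply_moves --targets '[[[0.02, 0.5, 0.1], [0.01, 0.04, 0], 20], [[0.02, 0.45, 0.1], [0.01, 0.03, 0], 20], [[0.02, 0.35, 0.2], [0, 0, 0], 20], [[0, 0.1, 0.2], [0, 0, 0], 20], [[0, 0, 0], [0, 0, 0], 20]]'

```text
time_s: 43.9
tcp_pos: [0.5923, 0.0865, 0.2362]
eef_rot: [179.9, 0.2, -0.3]
contact_force: [-0.5, 0.3, -5.8]
gripper_width: 0.0333
```

```bash
python3 go.py .5965 .0823 .205 0 .6
```

```text
t 43.90 pos [0.5923 0.0865 0.2362] rot [179.91   0.24  -0.34] F [-0.5  0.3 -5.8] w 33.3
[0.05, 0.05, 0.39] [0.01, 0.01, -0.02]
[0.05, 0.05, 0.39] [0.01, 0.01, -0.02]
```

Call:
apply_moves --targets '[[[0.1, 0.08, 0.25], [0, 0.02, -0.04], 20], [[0.03, 0.02, 0.4], [0, 0.01, 0], 20], [[0, 0, 0.2], [0, 0, 0], 20], [[0, 0, 0], [0, 0, 0], 20]]'

```text
time_s: 44.3
tcp_pos: [0.5983, 0.0838, 0.1997]
eef_rot: [179.9, -0.0, 0.1]
contact_force: [0.7, 0.3, -5.7]
gripper_width: 0.0331
```

```bash
python3 go.py .5965 .0823 .187 0 .6
```

```text
t 44.30 pos [0.5983 0.0838 0.1997] rot [ 1.7992e+02 -2.0000e-02  1.4000e-01] F [ 0.7  0.3 -5.7] w 33.1
[-0.05, 0.04, 0.32] [0.01, -0.0, 0.02]
```

Call:
apply_moves --targets '[[[-0.07, 0.04, 0.2], [0, -0.01, 0.01], 20], [[-0.02, 0, 0.08], [0, 0, 0], 20], [[0, 0, 0], [0, 0, 0], 20]]'

```text
time_s: 44.6
tcp_pos: [0.595, 0.083, 0.1879]
eef_rot: [179.9, 0.0, 0.1]
contact_force: [0.2, 0.1, -6.6]
gripper_width: 0.0329
```

```bash
python3 go.py .5965 .0823 .187 0 .6
```

```text
t 44.60 pos [0.595  0.083  0.1879] rot [1.7992e+02 4.0000e-02 1.4000e-01] F [ 0.2  0.1 -6.6] w 32.9
[0.04, 0.02, 0.02] [0.01, 0.01, 0.02]
```

Call:
apply_moves --targets '[[[0.01, 0.02, 0.05], [0, 0, 0.01], 20], [[0, 0, 0.04], [0, 0, 0], 20]]'

```text
time_s: 44.8
tcp_pos: [0.5965, 0.0825, 0.1861]
eef_rot: [179.9, -0.1, 0.1]
contact_force: [-2.3, 0.3, 5.6]
gripper_width: 0.033
```

Call:
apply_moves --targets '[[[0, 0, 0.03], [0, 0, 0], 20]]'

```text
time_s: 44.9
tcp_pos: [0.5973, 0.0825, 0.1862]
eef_rot: [180.0, -0.3, 0.1]
contact_force: [-1.4, -0.6, 2.5]
gripper_width: 0.0331
```

Placed; release and retreat toward the left for a clear check.

Call:
apply_moves --targets '[[[0, 0, 0], [0, 0, 0], 87], [[0, 0, 0], [0, 0, 0], 87], [[0, 0, -0.3], [0, 0, 0], 87], [[0, 0, -0.7], [0, 0, 0], 87], [[0, 0, -0.8], [0, 0, 0], 87]]'

```text
time_s: 45.4
tcp_pos: [0.5963, 0.082, 0.2593]
eef_rot: [179.9, -0.1, 0.1]
contact_force: [0.8, 0.3, -0.2]
gripper_width: 0.0674
```

Call:
apply_moves --targets '[[[0, -0.5, -0.4], [0, 0, 0], 87], [[0, -0.9, 0], [0, 0, 0], 87], [[0, -0.9, 0], [0, 0, 0], 87], [[0, -0.9, 0], [0, 0, 0], 87], [[0, -0.9, 0], [0, 0, 0], 87]]'

```text
time_s: 45.9
tcp_pos: [0.6, 0.2478, 0.2904]
eef_rot: [-179.8, -1.1, -0.2]
contact_force: [-0.0, -0.1, -0.7]
gripper_width: 0.0869
```

Call:
apply_moves --targets '[[[0, -0.9, 0], [0, 0, 0], 87], [[0, -0.9, 0], [0, 0, 0], 87], [[0, -0.6, 0], [0, 0, 0], 87], [[0, 0, 0], [0, 0, 0], 87]]'

```text
time_s: 46.3
tcp_pos: [0.6003, 0.3523, 0.2957]
eef_rot: [-179.6, -1.3, 0.0]
contact_force: [0.7, -0.3, 0.1]
gripper_width: 0.0865
```

Run:
```python
from h import *
from plant import r
print(r.get_state()["time_s"],r.get_state()["tcp_pos"])
c0=pickle.load(open("pics/top0.pkl","rb"));c=r.capture("top");sc=r.capture("scene")
cv2.imwrite("pics/tf.png",c["img"]);cv2.imwrite("pics/sf.png",sc["img"])
for cc in (c0,c):
  M=world(cc);P=cloud(cc,M)
  for nm,(x,y),zt in [("obl",(.595,.081),.190),("rnd",(.503,-.004),.2),("slim",(.605,-.07),.21),("carton",(.665,.075),.054)]:
    m=(np.hypot(P[...,0]-x,P[...,1]-y)<(.07 if nm=="carton" else .03))&(np.abs(P[...,2]-zt)<.009)
    mm=np.nonzero(m); print(nm,m.sum(),onplane(cc,M,[[mm[1].mean(),mm[0].mean()]],zt)[0].round(4))
cv2.imwrite("pics/cmp.png",np.hstack([cv2.resize(q["img"][115:225,200:310],None,fx=3.6,fy=3.6,interpolation=cv2.INTER_CUBIC) for q in (c0,c)]))
```

```text
46.3 [0.60034857 0.35230114 0.29566657]
obl 128 [0.5948 0.0808 0.19  ]
rnd 144 [ 0.5028 -0.0035  0.2   ]
slim 78 [ 0.6047 -0.0702  0.21  ]
carton 387 [0.6677 0.0734 0.054 ]
obl 129 [0.5938 0.0807 0.19  ]
rnd 146 [ 0.4998 -0.0041  0.2   ]
slim 78 [ 0.6051 -0.0713  0.21  ]
carton 378 [0.6683 0.0733 0.054 ]
```

View pics/cmp.png

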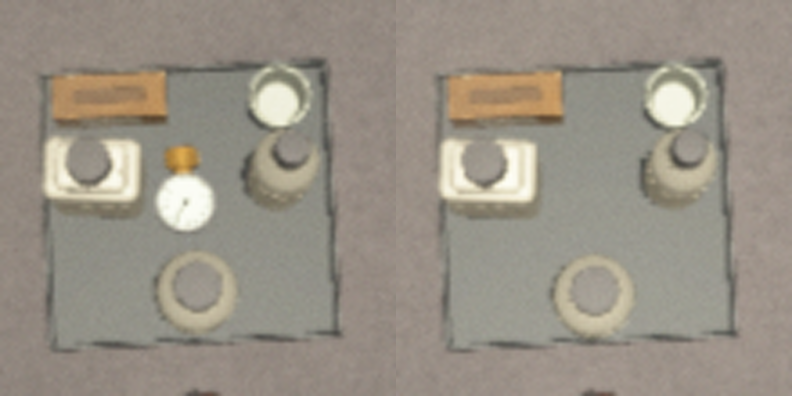

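View pics/sf.png

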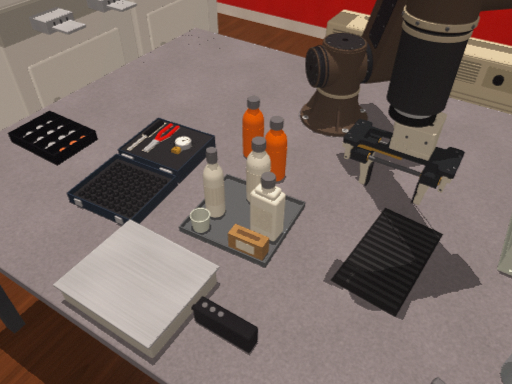

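```bash
python3 -c "
from plant import r
print(r.get_state()['qd'].round(2)); print(r.close_job())"
```

```text
[-1.27 -0.73 -1.14 -0.05  0.19  0.09]
the job is handed in; nothing more can be done
None
```

The job is done and was handed in at about 46 s. I parked all three bottles upright on the mat, pressed the gauge into its cutout, and put the bottles back on the tray. I saw no bottle fall.

- **Gauge:** it sits level, dial up, with the nut in its pocket. Its top measured about 12.5 mm above the insert, against 12 mm expected, which is within camera error. A second press with closed fingers, up to 26 N, moved it no further.
- **Forces:** the first press peaked at about 52 N at the wrist, partly sideways. That is within the 120 N wrist limit. The gauge was held between the finger pads at the time, so I do not count it as the gripper's body pressing on something.
- **Bottles:** the final top view, compared with the starting one, shows the oblong bottle about 1 mm from its start, the slim one about 1 mm and the round one about 3 mm. I left the round one rather than risk disturbing it. All three stand upright.
- **Carton and cup:** the carton measures unchanged to within 1 mm. The cup I compared only by eye, and it looks unmoved.

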